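Load the filter changer's spring magazine

ROBOT

A 6-joint arm with a two-finger parallel gripper is mounted at the origin on the work surface. World frame = base frame: x ahead of the robot, y to its left, z up, the work surface at z = 0. Lengths are in m, angles in degrees, forces in N, time in s.
With the tool pointing down it reaches from about 0.25 to 0.725 m from the base axis. Payload 9.7 kg.
Tool frame: the origin (TCP) lies between the finger pads; the fingertips stand 19 mm ahead of it and the grasp point (between the pads) is the TCP; x points along the fingers, y is the direction in which the jaws open and shut, and the axes are right-handed (so a half turn about x gives the same grasp; the last joint's range is limited). The gripper opens to 85 mm and grips with 20 to 120 N. Pads are 22 mm wide; open, the fingers measure 114 mm over their backs; the gripper's body (76 mm by 85 mm) begins 54 mm behind the grasp point. The pads swing forward as they close: fully open they stand 13 mm farther back than shut.
Start: joints at [-73.568, 4.979, 10.078, 95.1, 0, 90], TCP at [0.156, -0.528, 0.25] pointing down, gripper open.
Joint ranges: [-179.16, 179.16], [-48.56, 103.87], [-65.8, 70.77], [-126.05, 130.52], [-82.76, 87.17], [-180, 180]. Speed limits (degrees/s): [127.2, 127.2, 147.25, 180, 180, 180].

INTERFACE

Orientations are given as [roll, pitch, yaw] about the fixed x, y, z axes, in that order (R = Rz(yaw) Ry(pitch) Rx(roll)).
In Python, from workcell import bot gives the robot as it stands. The module is installed in compiled form; this text tells all that it offers.
- The arm moves only by the shell command python3 -m handwheel 'ROWS' [FORCE]. ROWS is JSON, a list of rows, each a list of 7 numbers: the turn, a rotation vector about the tool's x, y, z in degrees, then the shift along the tool's x, y, z in m, then the closure, from -1 (fully open) to 1 (shut), so that 0 is half open. In form: [[ax, ay, az, dx, dy, dz, fingers], ...]. A call has 1 to 20 rows; each row is the pose to reach, as a shift and turn from the pose commanded when the call began, along the tool's axes at that moment; what a row does not reach only later rows make up. A row lasts 1/8 s, in which the tool goes at most 62.5 mm and 10.7 degrees, less where a joint would pass 70% of its speed; a pose out of reach is approached as far as the arm can. A call with a gripper value outside its range is refused whole. The fingers move at their own pace and stop on an object; FORCE is the grip in N (left out, the last holds). Time passes only in rows, so rows that repeat a pose let the fingers close. It gives the time, the measured TCP pose, the force and the opening at its end, in the units of the state.
- bot.get_obs(): the state, without advancing time (a new reading comes with each control period).
- bot.camera(name): name is "scene" or "top" or "wrist"; returns a dict with "frame" (420x560x3 uint8, red, green, blue), "fx", "fy", "cx", "cy" (pixels), "R" (3x3) and "t" (3): a world point X has camera coordinates R X + t; the wrist camera has in their place "tool_from_camera" (4x4, takes a point from camera to tool coordinates, whose origin is the TCP and whose axes are the tool frame's). Camera axes: x right, y down, z forward; pixel columns grow to the right and rows downward; lengths in m; the calibration is good to about 2 mm. A picture is of the moment at which its call begins: read the wrist's pose just before it. There is no depth.
- bot.job_done(): hands the job in, once; it reports no verdict.
Trained networks look in a picture, given as the dict that the camera call returned (one of the last four; its "shot" number tells which), for a name from the list of things; names that differ only in an ending like _2 or _b are one class to them, and where a whole thing is asked for, a point or a joint stands for the part that bears it (a point fixed in the world has none). Each returns a list of dicts, best first, with "conf" (0 to 1); they miss things now and then, are a little off and sometimes report something else, mostly with a low value. They report only what shows in the picture. A call takes as long as a camera call. They do not tell look-alikes from the thing itself.
- bot.look_for(name, picture): "bbox" ([left, top, width, height] as shares, 0 to 1, of the picture: columns of its width, rows of its height, round what is visible of it).
- bot.tip_of(name, picture): "centre" ([column, row] as shares, 0 to 1, of the picture: columns of its width, rows of its height: a listed point, or the origin of a listed thing).
The state is a dict: "time": time; "q": joint angles; "qd": joint speeds; "joint_efforts": joint torques, N m; "ee_pos": TCP position; "tcp_rot": TCP orientation; "wrist_force": force on the tool from outside, world axes, zero at the start; "torque": the same for the moment, N m; "opening": finger opening in m.
Only numpy, scipy, OpenCV 4.12 (cv2) and the standard library are available. Lean on these libraries where they do the work, as an engineer would, in place of code of your own. Each camera call takes 0.05 s, during which the arm holds its last target.

TASK

Load the two capped filter cassettes (the flat round white discs on the tray) into the empty sloping magazine of the filter changer, one after the other, same face up as they lie. Slide each one down between the four guide posts and press it squarely down against the spring until both latches have snapped back out over its rim, without forcing the follower hard against its bottom stop, so that in the end the two lie stacked flat under the latches and nothing holds them down but the latches. Leave the jar, the bottle and the beaker as they stand.

Things in the scene. Friction and masses are not known exactly. Their poses are not given: they have to be found in the camera images.
- changer: white wedge-shaped bench instrument, fixed, 215 long (x) x 186 wide (y) x 112 high at the back; origin on the bench straight below the mouth point, x to the back (it stands side-on to the robot): it reaches from -50 to 165. Its front face slopes up to the back at 30 degrees and carries the magazine; low fittings (up to 142 high) stand on its flat back.
- magazine: spring magazine on the sloping face, fixed to the changer, its axis leaning 30 degrees from vertical towards the changer's front. Origin at the centre of its deck; z is the axis, outwards (up and to the front); x goes up the slope to the rear latch, y across. The latches stand at +x and -x, their housings 38 to 56 from the axis and up to 68 above the deck.
- mouth (a point): point on the magazine's axis 50 above its deck, level with the flat undersides of the latches; same axes as the magazine. A latched cassette has its top face at this level or up to 1 below.
- post_ring (a point): point on the axis 78 above the deck, level with the tops of the four steel guide posts, 10 thick, their centres 37.5 from the axis at 40 degrees either side of +x and -x. Their last 10 taper to 4 thick; below, a cassette has 1.5 play to each. The sides at +y and -y are open for fingers, a gap 47 wide between posts and nothing beyond it down to the deck
- follower (a joint): travel of the spring follower (black disc, 50 wide, in the magazine) down along the axis, in m: 0 with the magazine empty (its top is then 2 below the mouth point), about 0.016 with one cassette latched, about 0.034 with two, 0.038 at the hard stop, which must not be forced. The spring pushes up with about 5 N at 0 and 12 N at 0.034.
- latch_front (a joint): sprung latch bolt at the front (-x) of the magazine, 16 wide: 0 m when fully out (nose 26 from the axis, so 5 over a cassette's rim), 0.010 when pushed right back. The nose slopes from 1.5 above mouth level to 13.5 above it, where it is 33 from the axis; flat beneath. A cassette pressed down pushes it back; it springs out once the cassette's top is below it
- latch_rear (a joint): the same sprung latch bolt at the rear (+x) of the magazine. Pressing a cassette past both latches against the spring takes about 10 to 20 N
- tray: grey plastic carrying tray, fixed, 235 x 235, rim 14 high; origin under its centre. Four round rests 44 wide, tops 18 above the bench, at 57.5 either way of the centre in x and y: two hold the cassettes, one the jar, one is empty.
- cassette1_center (a point): centre of a capped filter cassette: flat round white plastic disc 62 in diameter, 18 thick, 30 to 65 g, z up out of its upper face (a shallow dish with a small boss); it rests loose on the tray, underside 18 above the bench.
- cassette2_center (a point): centre of the other, identical cassette.
- cassette1: the first cassette; origin at the centre of its underside, z towards its upper face.
- cassette2: the second cassette; origin at the centre of its underside, z towards its upper face.
- jar_center (a point): centre of a small amber jar with a black lid, 45 in diameter, 36 high, on the tray. Leave alone.
- bottle: reagent bottle with a blue cap, 72 in diameter, 150 high; origin under its centre. Leave alone.
- beaker: small glass beaker 54 in diameter, 72 high; origin under its centre. Leave alone.
Things that resemble listed ones, but are neither listed nor needed, are in the scene too. What is shaped like the cassette1 but purple or turquoise is not meant.

How it is judged (in metres and radians):
On the way:
1. one cassette alone is latched in the magazine, the other still outside it (((x of cassette1_center in the frame of magazine between -0.005 and 0.005 m and y of cassette1_center in the frame of magazine between -0.005 and 0.005 m and z of cassette1_center in the frame of magazine below 0.0435 m and angle between the z axis of cassette1 and the z axis of magazine, either way round below 0.09 rad and angle between cassette1's own z axis and vertical below 1 rad and distance between cassette2_center and mouth above 0.06 m) or (x of cassette2_center in the frame of magazine between -0.005 and 0.005 m and y of cassette2_center in the frame of magazine between -0.005 and 0.005 m and z of cassette2_center in the frame of magazine below 0.0435 m and angle between the z axis of cassette2 and the z axis of magazine, either way round below 0.09 rad and angle between cassette2's own z axis and vertical below 1 rad and distance between cassette1_center and mouth above 0.06 m)) and value of joint each of latch_front, latch_rear below 0.0025 m and value of joint follower between 0.0135 and 0.021 m), for 0.2 s.
At the end, for the whole second after the job is handed in: Both cassettes lie stacked in the magazine, right way up, within 5 mm of its axis and square to it within 5 degrees, wholly below the latch undersides (follower down 31 to 36 mm), both latches sprung out to within 2.5 mm of their full reach, everything at rest (x of cassette1_center in the frame of magazine between -0.005 and 0.005 m and y of cassette1_center in the frame of magazine between -0.005 and 0.005 m and z of each of cassette1_center, cassette2_center in the frame of magazine below 0.0435 m and angle between the z axis of each of cassette1, cassette2 and the z axis of magazine, either way round below 0.09 rad and angle between each of cassette1, cassette2's own z axis and vertical below 1 rad and x of cassette2_center in the frame of magazine between -0.005 and 0.005 m and y of cassette2_center in the frame of magazine between -0.005 and 0.005 m and value of joint each of latch_front, latch_rear below 0.0025 m and value of joint follower between 0.031 and 0.036 m and linear speed of each of cassette1, cassette2 below 0.01 m/s); the robot touches nothing.
It fails at once if the jar is moved more than 20 mm or tipped over (distance of jar_center from where it was at the start of the episode above 0.02 m or angle between jar_center's own z axis and vertical above 0.3 rad).
It fails at once if the bottle is moved more than 20 mm or tipped over (distance of bottle from where it was at the start of the episode above 0.02 m or angle between bottle's own z axis and vertical above 0.3 rad).
It fails at once if the beaker is moved more than 20 mm or tipped over (distance of beaker from where it was at the start of the episode above 0.02 m or angle between beaker's own z axis and vertical above 0.3 rad).
It fails at once if the follower is pressed with more than 45 N (contact force between follower and anything else above 45 N).
It also fails if it takes over 72 s, if anything falls off the work surface, if the arm or the gripper's body presses on something with over 40 N, if the wrist force passes 120 N, or if a joint passes its speed limit or range.

## Working session

There is one attempt and no reset: what is moved stays moved. The work goes in short steps, Python scripts to look and compute and a shell command to move; the robot and the scene stay as the last step left them, time stands still between calls to the robot, and variables do not carry over. Pictures are saved under pics/ and viewed, and the job is handed in when it is done.

```bash
mkdir -p pics; ls; cat > h.py <<'E'
import numpy as np, cv2
from workcell import bot
def save(p,n): cv2.imwrite('pics/'+n,cv2.cvtColor(p['frame'],cv2.COLOR_RGB2BGR))
def ray(p,u,v):
    d=np.array([(u-p['cx'])/p['fx'],(v-p['cy'])/p['fy'],1.])
    R=np.array(p['R']);t=np.array(p['t'])
    return -R.T@t, R.T@d
def onz(p,u,v,z):
    c,d=ray(p,u,v); return c+d*(z-c[2])/d[2]
def proj(p,X):
    c=np.array(p['R'])@np.array(X)+np.array(p['t']); return c[0]/c[2]*p['fx']+p['cx'],c[1]/c[2]*p['fy']+p['cy']
E
python3 - <<'E'
from h import *
print(bot.get_obs())
for n in ['scene','top']:
    p=bot.camera(n); save(p,n+'0.png'); print(n,p['fx'],p['cx'],p['cy'],p['R'],p['t'])
    for k in ['cassette1_center','jar_center','bottle','beaker','tray','changer','mouth','magazine','post_ring']:
        r=bot.tip_of(k,p); print(k,[(round(x['centre'][0]*560,1),round(x['centre'][1]*420,1),round(x['conf'],2)) for x in r[:5]])
E
```

```text
pics
{'time': 0.0, 'q': array([-7.35684153e+01,  5.01139172e+00,  1.00324284e+01,  9.50987855e+01,
       -1.54497980e-03,  9.00008850e+01]), 'qd': array([-0.0185153 ,  0.00599728, -0.00769676, -0.02663518,  0.04651856,
        0.1705153 ]), 'joint_efforts': array([ 4.96160374e-04, -5.20382094e+01,  4.64809477e+01,  1.59592624e-02,
        1.65229985e-04,  1.29553788e-05]), 'ee_pos': array([ 0.15551241, -0.52733781,  0.24956211]), 'tcp_rot': array([-88.86071648,  89.92223585, 107.56998425]), 'wrist_force': array([ 0.33860601, -0.50729234, -0.62782176]), 'torque': array([-0.03326368, -0.02592917, -0.01048234]), 'opening': 0.08552459297223426}
scene 399.5455608249388 286.39397102903837 214.48771969429967 [[ 0.75657577  0.65383677  0.0095178 ]
 [ 0.47102051 -0.53482147 -0.70150244]
 [-0.45357777  0.53522282 -0.71260349]] [-0.46075339 -0.1932287   1.21139391]
cassette1_center [(233.8, 288.4, 0.94), (296.7, 345.9, 0.8), (250.1, 360.1, 0.58), (278.0, 262.4, 0.55)]
jar_center [(196.3, 261.8, 0.58)]
bottle [(344.7, 300.1, 0.97)]
beaker [(237.3, 222.2, 0.69), (335.6, 198.8, 0.57)]
tray [(196.5, 300.5, 0.77), (239.2, 220.9, 0.43), (345.4, 160.7, 0.3)]
changer [(333.9, 198.2, 0.63)]
mouth [(334.7, 166.0, 0.79)]
magazine [(326.6, 177.6, 0.94), (338.6, 166.5, 0.26)]
post_ring [(343.3, 162.7, 0.87)]
top 402.6431765617698 279.1361272041166 200.08845971445032 [[ 0.01087027 -0.99991592 -0.00707107]
 [-0.98365519 -0.0094219  -0.1798157 ]
 [ 0.17973396  0.00891014 -0.9836749 ]] [0.01834859 0.60845914 1.00169614]
cassette1_center [(300.3, 202.6, 0.85), (351.3, 202.9, 0.73), (354.2, 249.4, 0.29)]
jar_center [(350.6, 248.1, 0.71)]
bottle [(295.3, 143.5, 0.84)]
beaker [(286.1, 265.5, 0.58)]
tray [(367.4, 227.3, 0.8), (204.3, 212.3, 0.25)]
changer [(208.1, 214.5, 0.96)]
mouth [(198.7, 212.9, 0.86)]
magazine [(203.7, 218.6, 0.96)]
post_ring []
```

View pics/scene0.png

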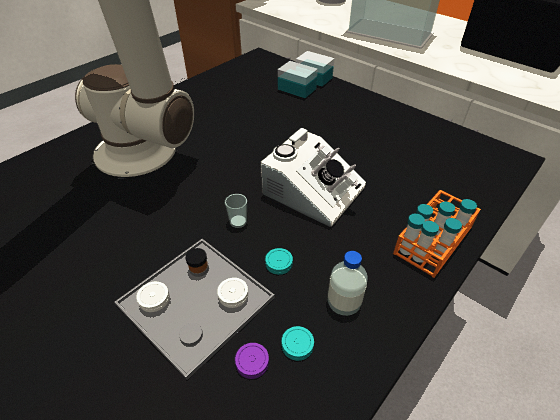

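View pics/top0.png

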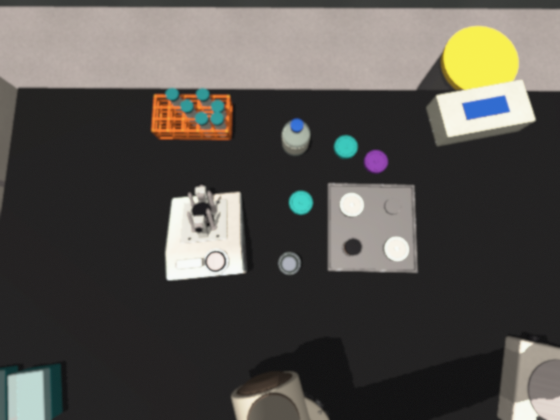

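The scene picture shows the white cassettes at (233,292) and (153,297). The jar is at (197,260) and the changer's magazine at about (333,172), its slope facing away from the robot. In the top picture the cassettes are at (352,204) and (397,248). The others, turquoise and purple, are look-alikes.

```bash
python3 - <<'E'
from h import *
s=bot.camera('scene');t=bot.camera('top')
for n,(u,v),z in [('cA',(352,204.5),.036),('cB',(397,248.5),.036),('jar',(352.5,247),.036),('beaker',(289,263),.0),('bot',(296,143),.0),('tray',(372,227.5),.008)]: print(n,onz(t,u,v,z))
for n,(u,v),z in [('cA',(232.5,289),.036),('cB',(152.5,294),.036),('jar',(196.5,255),.036)]: print('s',n,onz(s,u,v,z))
def tri(a,b):
    c1,d1=a;c2,d2=b
    d1=d1/np.linalg.norm(d1);d2=d2/np.linalg.norm(d2)
    A=np.stack([d1,-d2],1);k=np.linalg.lstsq(A,c2-c1,rcond=None)[0]
    p=c1+d1*k[0];q=c2+d2*k[1];return (p+q)/2,np.linalg.norm(p-q)
print('mouth',tri(ray(s,334.7,166),ray(t,198.7,212.9)))
print('mag',tri(ray(s,326.6,177.6),ray(t,203.7,218.6)))
print('changer',tri(ray(s,333.9,198.2),ray(t,208.1,214.5)))
# crop top
for p,n,(x0,y0,x1,y1) in [(t,'topm.png',(150,175,260,290)),(s,'scm.png',(250,115,380,230))]:
    c=cv2.cvtColor(p['frame'][y0:y1,x0:x1],cv2.COLOR_RGB2BGR); cv2.imwrite('pics/'+n,cv2.resize(c,None,fx=5,fy=5,interpolation=cv2.INTER_CUBIC))
E
```

```text
cA [ 0.60166188 -0.16953837  0.036     ]
cB [ 0.48622872 -0.28434041  0.036     ]
jar [ 0.48891958 -0.16840585  0.036     ]
beaker [ 0.44673962 -0.00330117  0.        ]
bot [ 7.83424309e-01 -2.09807228e-02 -2.22044605e-16]
tray [ 0.54387403 -0.22710544  0.008     ]
s cA [ 0.60359301 -0.16427132  0.036     ]
s cB [ 0.48993186 -0.27982508  0.036     ]
s jar [ 0.47885004 -0.15471472  0.036     ]
mouth (array([0.56739315, 0.22639014, 0.10496203]), np.float64(0.006898038085696517))
mag (array([0.55591419, 0.21854348, 0.0665498 ]), np.float64(0.00033162267178745054))
changer (array([0.57868328, 0.22217796, 0.00443136]), np.float64(0.00851911550826544))
```

View pics/topm.png

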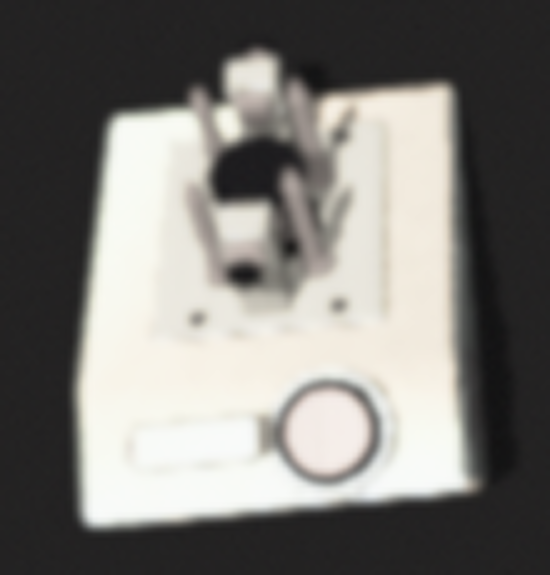

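View pics/scm.png

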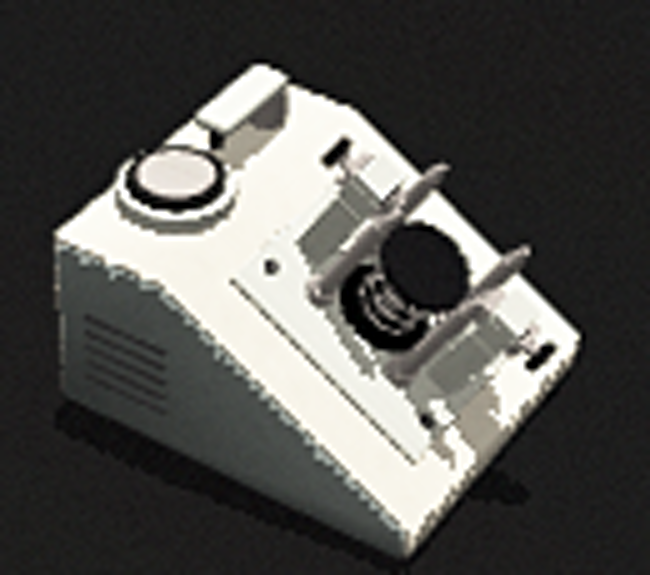

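```bash
cat >> h.py <<'E'
from scipy.spatial.transform import Rotation as Ro
def pose(o=None):
    o=o or bot.get_obs()
    return np.array(o['ee_pos']),Ro.from_euler('xyz',o['tcp_rot'],degrees=True)
def rel(P,R,o=None):
    p,r=pose(o); return np.round((r.inv()*R).as_rotvec(degrees=True),2),np.round(r.inv().apply(np.array(P)-p),4)
def toolR(x,y):
    x=np.array(x,float);x/=np.linalg.norm(x);y=np.array(y,float);y-=x*(x@y);y/=np.linalg.norm(y)
    return Ro.from_matrix(np.stack([x,y,np.cross(x,y)],1))
def wcam(o=None):
    # wrist picture with world R,t
    P,r=pose(o); p=bot.camera('wrist'); T=np.eye(4);T[:3,:3]=r.as_matrix();T[:3,3]=P
    W=T@np.array(p['tool_from_camera']);p['R']=W[:3,:3].T;p['t']=-W[:3,:3].T@W[:3,3];return p
E
python3 - <<'E'
from h import *
p=wcam(); save(p,'w0.png'); print(p['tool_from_camera'],p['fx'])
print(pose()[1].as_matrix())
r=toolR([0,0,-1],[0,-1,0]); print(rel([.5,-.2,.25],r))
r=toolR([0,0,-1],[0,1,0]); print(rel([.5,-.2,.25],r))
r=toolR([0,0,-1],[-1,-1,0]); print(rel([.5,-.2,.25],r))
E
```

```text
[[ 6.28594294e-04 -3.27907889e-01  9.44709490e-01 -1.23856271e-01]
 [ 9.99999778e-01  4.15402420e-04 -5.21197711e-04  1.05007252e-03]
 [-2.21529767e-04  9.44709608e-01  3.27908077e-01 -8.48787561e-02]
 [ 0.00000000e+00  0.00000000e+00  0.00000000e+00  1.00000000e+00]] 324.7906409025542
[[-1.64509805e-05  2.82871557e-01 -9.59157798e-01]
 [ 2.72041075e-05 -9.59157798e-01 -2.82871558e-01]
 [-9.99999999e-01 -3.07465463e-05  8.08381801e-06]]
(array([16.43,  0.  ,  0.  ]), array([ 3.000e-04, -2.167e-01, -4.230e-01]))
(array([-163.57,   -0.  ,    0.  ]), array([ 3.000e-04, -2.167e-01, -4.230e-01]))
(array([61.43,  0.  ,  0.  ]), array([ 3.000e-04, -2.167e-01, -4.230e-01]))
```

View pics/w0.png

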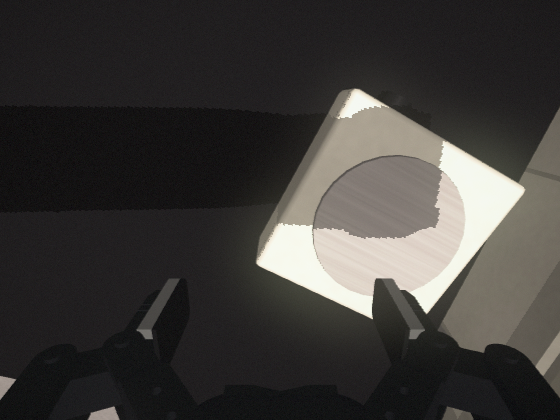

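```bash
cat > fit.py <<'E'
from h import *
from scipy.optimize import least_squares
s=bot.camera('scene');t=bot.camera('top')
T=lambda x,y:(150+x/5,175+y/5)
S=lambda x,y:(250+x/5,115+y/5)
# changer frame: x to back, z up
obs=[(t,(.165,.093,.112),None,T(83,525)),(t,(.165,-.093,.112),None,T(480,490)),
(s,(.165,.093,.112),None,S(57,235)),(s,(.165,-.093,.112),None,S(262,65)),
(t,None,(0,0,-.002),T(258,170)),(s,None,(0,0,-.002),S(425,265))]
def W(q,c,m):
    x,y,zm,yaw=q; ca,sa=np.cos(yaw),np.sin(yaw)
    if c is None: c=np.array([0,0,zm])+m[0]*np.array([.866,0,.5])+m[1]*np.array([0,1,0])+m[2]*np.array([-.5,0,.866])
    return np.array([x+ca*c[0]-sa*c[1],y+sa*c[0]+ca*c[1],c[2]])
def res(q,assign=1):
    r=[]
    for p,c,m,uv in obs:
        if c is not None: c=(c[0],c[1]*assign,c[2])
        r+=list(np.array(proj(p,W(q,c,m)))-uv)
    return r
for a in (1,-1):
    f=least_squares(res,[.567,.226,.107,np.pi],args=(a,)); print(a,f.x,np.degrees(f.x[3]),np.round(f.fun,1),f.cost)
E
python3 fit.py
```

```text
1 [0.57978188 0.2051453  0.12206469 3.14356819] 180.11318969842986 [ 75.2  -5.4 -81.5   0.9  -3.9  -1.7   1.6   1.1   3.7  -2.6  -2.4  -0.6] 6183.712461894824
-1 [0.56755292 0.25646405 0.07216113 3.51520615] 201.406476575407 [  3.3   8.7  -3.  -12.2  29.6 -35.3 -35.9  38.1 -12.6   5.1   3.6   3.2] 2658.3923111853464
```

```bash
sed -i "s/(t,(.165,.093,.112),None,T(83,525)),(t,(.165,-.093,.112),None,T(480,490))/(t,(.165,-.093,.112),None,T(83,525)),(t,(.165,.093,.112),None,T(480,490))/" fit.py
cat >> fit.py <<'E'
    q=f.x
    ax=W(q,None,(0,0,1.))-W(q,None,(0,0,0)); my=W(q,None,(0,1.,0))-W(q,None,(0,0,0))
    if a==1:
        R=toolR(-ax,my); print(ax,my); M=W(q,None,(0,0,0))
        for h in (.10,.13,.2): print(h,M+ax*h,rel(M+ax*h,R))
E
python3 fit.py
```

```text
1 [0.57730989 0.21777045 0.11055113 3.2439304 ] 185.8635210224561 [-0.5 -1.4 -2.7 -1.6 -2.6  0.2 -2.4  0.3 -0.5 -0.9 -0.7  0.2] 13.344246342633618
[0.49738403 0.05107961 0.866     ] [ 0.10215921 -0.99476806  0.        ]
0.1 [0.6270483  0.22287841 0.19715113] (array([ 10.33, -29.92,  -2.77]), array([ 0.0532, -0.5864, -0.6645]))
0.13 [0.64196982 0.2244108  0.22313113] (array([ 10.33, -29.92,  -2.77]), array([ 0.0272, -0.5836, -0.6792]))
0.2 [0.6767867  0.22798637 0.28375113] (array([ 10.33, -29.92,  -2.77]), array([-0.0334, -0.5772, -0.7136]))
-1 [ 0.43203686  0.34457957 -0.08234603  4.87624855] 279.3884618119405 [ 42.2 -61.7 -27.8  21.8  -2.6 -18.7  18.7  38.8 -33.   58.5 -20.   10.2] 7037.859216389912
```

```bash
python3 -m handwheel '[[10,-30,-3,-0.033,-0.577,-0.714,-1],[10,-30,-3,-0.033,-0.577,-0.714,-1],[10,-30,-3,-0.033,-0.577,-0.714,-1],[10,-30,-3,-0.033,-0.577,-0.714,-1],[10,-30,-3,-0.033,-0.577,-0.714,-1],[10,-30,-3,-0.033,-0.577,-0.714,-1],[10,-30,-3,-0.033,-0.577,-0.714,-1],[10,-30,-3,-0.033,-0.577,-0.714,-1],[10,-30,-3,-0.033,-0.577,-0.714,-1],[10,-30,-3,-0.033,-0.577,-0.714,-1],[10,-30,-3,-0.033,-0.577,-0.714,-1],[10,-30,-3,-0.033,-0.577,-0.714,-1],[10,-30,-3,-0.033,-0.577,-0.714,-1],[10,-30,-3,-0.033,-0.577,-0.714,-1],[10,-30,-3,-0.033,-0.577,-0.714,-1],[10,-30,-3,-0.033,-0.577,-0.714,-1],[10,-30,-3,-0.033,-0.577,-0.714,-1],[10,-30,-3,-0.033,-0.577,-0.714,-1]]' 100
python3 - <<'E'
from h import *
o=bot.get_obs();print(o['q'],o['ee_pos'],o['wrist_force'],o['time'])
p=wcam(o); save(p,'w1.png')
for k in ['mouth','post_ring','magazine']:
    print(k,[(round(x['centre'][0]*560,1),round(x['centre'][1]*420,1),round(x['conf'],2)) for x in bot.tip_of(k,p)[:3]])
E
```

```text
time: 3.6
ee_pos: [0.614, 0.1454, 0.2199]
tcp_rot: [-8.6, 62.4, -178.1]
wrist_force: [0.6, 0.1, 0.4]
opening: 0.0855
[ 11.45355077  49.93904591  63.11981088 130.47097455   4.43090767
 179.94335646] [0.61403159 0.14537571 0.21989983] [0.60801578 0.10388157 0.42322864] 3.6
mouth [(180.4, 177.6, 0.86)]
post_ring [(171.0, 186.9, 0.73)]
magazine [(202.3, 166.7, 0.86)]
```

View pics/w1.png

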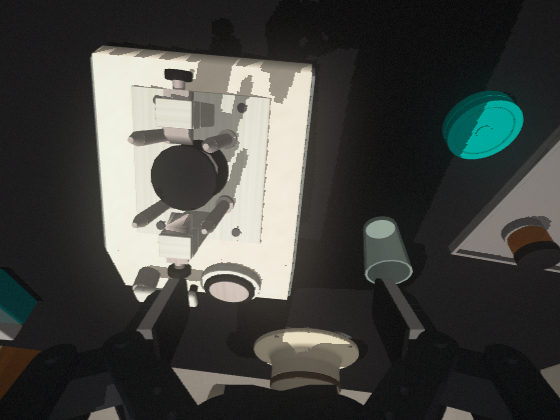

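The wrist picture shows the magazine unobstructed: black follower at (190,177), post tips near (134,140), (206,146), (138,222) and (206,230). The wrist has run into the joint 4 and 6 limits, so I'll use the half-turned grasp and come lower.

```bash
cat >> h.py <<'E'
def magframe(M,yaw):
    c,s=np.cos(yaw),np.sin(yaw)
    Rz=np.array([[c,-s,0],[s,c,0],[0,0,1]])
    A=Rz@np.array([[.8660,0,-.5],[0,1,0],[.5,0,.8660]]) # columns x,y,z
    return np.array(M),A
E
python3 - <<'E'
from h import *
M,A=magframe([.5773,.2178,.1106],3.2439)
R=toolR(-A[:,2],-A[:,1])
for h in (.08,.12): print(M+A[:,2]*h,rel(M+A[:,2]*h,R))
E
```

```text
[0.61709085 0.22188516 0.17988   ] (array([-174.87,   -2.66,   -3.83]), array([ 0.0328, -0.072 , -0.0347]))
[0.63698627 0.22392774 0.21452   ] (array([-174.87,   -2.66,   -3.83]), array([-0.0071, -0.0731, -0.0365]))
```

```bash
python3 -m handwheel '[[-10,0,0,-0.003,-0.04,-0.02,-1],[-20,0,0,-0.007,-0.073,-0.036,-1],[-31,0,-1,-0.007,-0.073,-0.036,-1],[-41,-1,-1,-0.007,-0.073,-0.036,-1],[-52,-1,-1,-0.007,-0.073,-0.036,-1],[-62,-1,-1,-0.007,-0.073,-0.036,-1],[-73,-1,-1,-0.007,-0.073,-0.036,-1],[-83,-1,-2,-0.007,-0.073,-0.036,-1],[-94,-1,-2,-0.007,-0.073,-0.036,-1],[-104,-2,-2,-0.007,-0.073,-0.036,-1],[-115,-2,-2,-0.007,-0.073,-0.036,-1],[-125,-2,-3,-0.007,-0.073,-0.036,-1],[-136,-2,-3,-0.007,-0.073,-0.036,-1],[-146,-2,-3,-0.007,-0.073,-0.036,-1],[-157,-2,-3,-0.007,-0.073,-0.036,-1],[-167,-2.5,-3.6,-0.007,-0.073,-0.036,-1],[-174.9,-2.7,-3.8,-0.007,-0.073,-0.036,-1],[-174.9,-2.7,-3.8,-0.007,-0.073,-0.036,-1],[-174.9,-2.7,-3.8,-0.007,-0.073,-0.036,-1]]'
python3 - <<'E'
from h import *
o=bot.get_obs();print(np.round(o['q'],1),o['ee_pos'],o['wrist_force'],o['time'])
M,A=magframe([.5773,.2178,.1106],3.2439)
R=toolR(-A[:,2],-A[:,1])
print(rel(M+A[:,2]*.12,R))
p=wcam(o); save(p,'w2.png')
for k in ['mouth','post_ring','magazine']:
    print(k,[(round(x['centre'][0]*560,1),round(x['centre'][1]*420,1),round(x['conf'],2)) for x in bot.tip_of(k,p)[:3]])
E
```

```text
time: 6.18
ee_pos: [0.611, 0.2169, 0.195]
tcp_rot: [179.4, 61.8, -174.9]
wrist_force: [0.3, 0.4, -1.2]
opening: 0.0854
[ 17.2  54.   66.8 130.5   5.7  10.2] [0.61100424 0.21692113 0.19504247] [ 0.32886833  0.36317485 -1.24833411] 6.175
(array([-0.13,  1.81, -0.38]), array([-0.0297,  0.0045,  0.0142]))
mouth [(285.2, 241.3, 0.82)]
post_ring [(293.0, 258.7, 0.81)]
magazine [(289.3, 214.3, 0.7)]
```

View pics/w2.png

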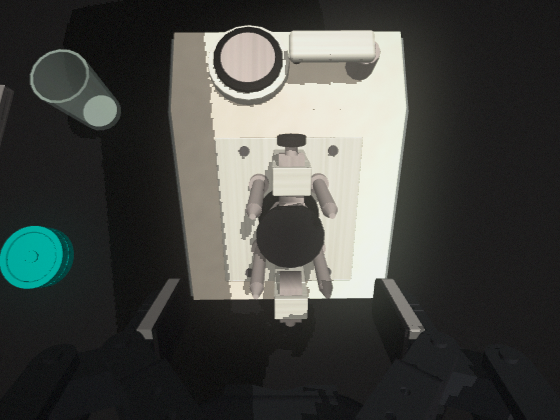

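The view is now from the rear and square on: follower centre (291,236), rear latch (291,180), front latch (291,305), posts (250,212), (333,212), (255,292) and (325,292). I'll test whether the tilt is fully reachable lower down.

```bash
python3 - <<'E'
from h import *
M,A=magframe([.5773,.2178,.1106],3.2439)
R=toolR(-A[:,2],-A[:,1])
print(rel(M+A[:,2]*.06,R))
E
```

```text
(array([-0.02,  1.8 , -0.38]), array([0.0301, 0.004 , 0.0123]))
```

```bash
python3 -m handwheel '[[0,0.9,-0.2,0.015,0.002,0.006,-1],[0,1.8,-0.4,0.03,0.004,0.012,-1],[0,1.8,-0.4,0.03,0.004,0.012,-1]]'
python3 - <<'E'
from h import *
o=bot.get_obs();print(np.round(o['q'],2),o['ee_pos'],o['wrist_force'],o['time'])
M,A=magframe([.5773,.2178,.1106],3.2439)
R=toolR(-A[:,2],-A[:,1])
print(rel(M+A[:,2]*.06,R))
p=wcam(o); save(p,'w3.png')
for k in ['mouth','post_ring','magazine']:
    print(k,[(round(x['centre'][0]*560,1),round(x['centre'][1]*420,1),round(x['conf'],2)) for x in bot.tip_of(k,p)[:3]])
print(proj(p,M))
E
```

```text
time: 6.75
ee_pos: [0.6066, 0.2209, 0.1614]
tcp_rot: [-179.9, 59.8, -174.0]
wrist_force: [-0.4, -0.7, -0.2]
opening: 0.0853
[ 17.62  53.7   61.72 127.66   5.81  10.19] [0.60662482 0.22092167 0.16138472] [-0.35564517 -0.66643069 -0.18707242] 6.75
(array([ 0.01, -0.15,  0.07]), array([-0.0013, -0.0001, -0.0001]))
mouth [(284.5, 243.3, 0.85)]
post_ring [(285.6, 269.9, 0.61)]
magazine [(283.8, 217.2, 0.71)]
(np.float64(281.6462965693991), np.float64(245.79731166535677))
```

View pics/w3.png

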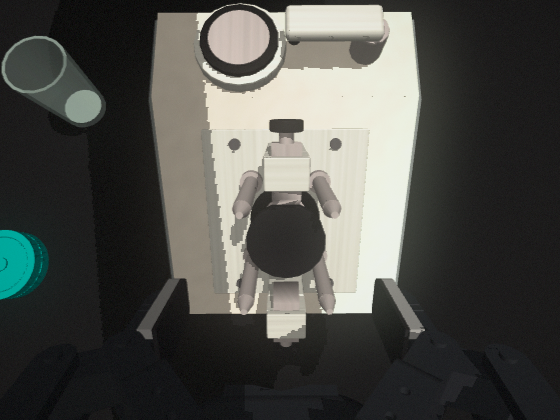

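```bash
python3 - <<'E'
import cv2
a=cv2.imread('pics/w3.png')[120:350,200:375]; cv2.imwrite('pics/w3c.png',cv2.resize(a[:150],None,fx=4,fy=4,interpolation=cv2.INTER_CUBIC)); cv2.imwrite('pics/w3d.png',cv2.resize(a[90:],None,fx=4,fy=4,interpolation=cv2.INTER_CUBIC))
E
```

```text
(no output)
```

View pics/w3c.png

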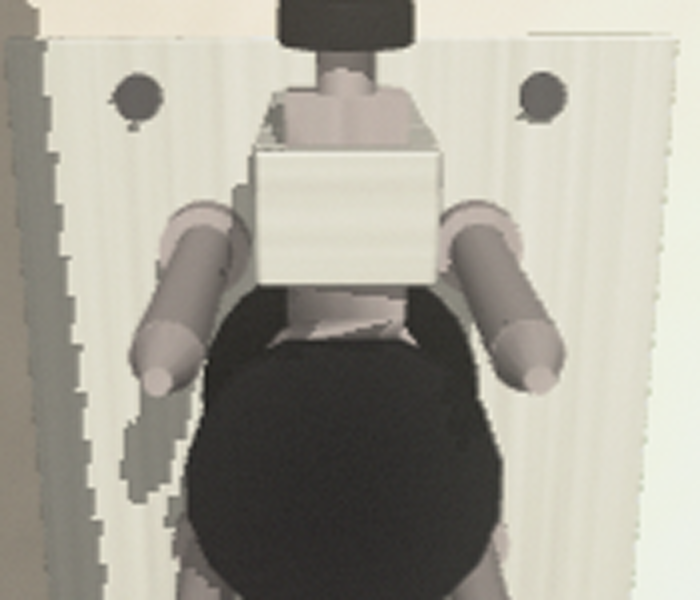

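View pics/w3d.png

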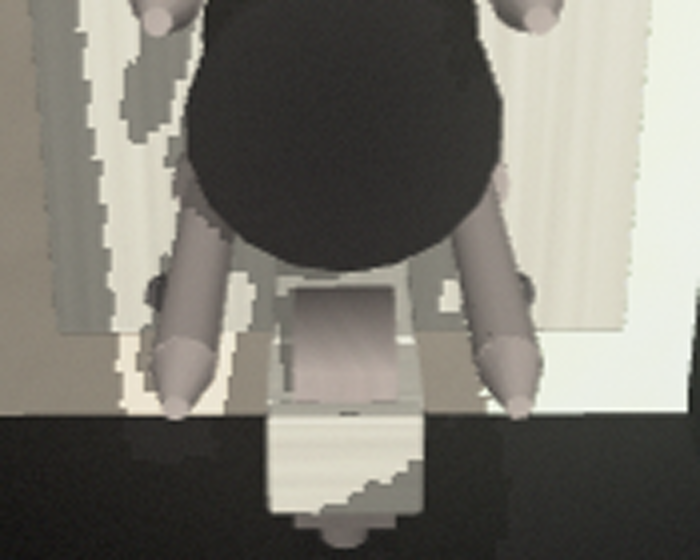

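```bash
cat > fit2.py <<'E'
from h import *
from scipy.optimize import least_squares
o=bot.get_obs();p=wcam(o)
X,Y=.0375*np.cos(np.radians(40)),.0375*np.sin(np.radians(40))
pts=[((X,Y,.028),(239,215.2)),((X,-Y,.028),(335,214.8)),((-X,Y,.028),(244,311.7)),((-X,-Y,.028),(329.3,311.7)),((.025,0,-.002),(286.2,205.2)),((-.025,0,-.002),(286,277.4))]
def res(q,cal=None):
    M,A=magframe(q[:3],q[3]);r=[]
    for m,uv in pts: r+=list(np.array(proj(p,M+A@np.array(m)))-uv)
    return r
f=least_squares(res,[.577,.218,.11,3.24]);print(f.x,np.degrees(f.x[3]),np.round(f.fun,1))
M,A=magframe(f.x[:3],f.x[3]);R=toolR(-A[:,2],-A[:,1])
print(rel(M+A[:,2]*.06,R))
s=bot.camera('scene');t=bot.camera('top')
print(proj(s,M-.002*A[:,2]),proj(t,M-.002*A[:,2]),'obs',(335,168),(201.6,209))
E
python3 fit2.py
```

```text
[0.57675908 0.22031839 0.11372502 3.24793979] 186.09324198943872 [ 0.4  0.2 -0.   0.4 -0.2 -0.1  0.2 -0.3 -0.2 -0.9 -0.3  0.7]
(array([-0.16,  0.09, -0.1 ]), array([-0.0015,  0.0027, -0.0013]))
(np.float64(334.8688592382045), np.float64(166.6336930219401)) (np.float64(199.82605768513085), np.float64(208.1222144141359)) obs (335, 168) (201.6, 209)
```

```bash
python3 - <<'E'
from h import *
print(rel([.602,-.167,.18],toolR([0,0,-1],[-1,1,0])))
E
```

```text
(array([-38.18, -28.75, -10.21]), array([ 0.0081, -0.3852, -0.0474]))
```

```bash
python3 -m handwheel '[[0,0,0,-0.03,0,0,-1],[-7,-5,-2,-0.02,-0.06,-0.01,-1],[-14,-10,-4,-0.01,-0.12,-0.015,-1],[-21,-15,-6,0,-0.18,-0.024,-1],[-28,-20,-7.5,0.008,-0.24,-0.03,-1],[-35,-26,-9,0.008,-0.3,-0.037,-1],[-38.2,-28.8,-10.2,0.008,-0.36,-0.045,-1],[-38.2,-28.8,-10.2,0.008,-0.385,-0.047,-1],[-38.2,-28.8,-10.2,0.008,-0.385,-0.047,-1],[-38.2,-28.8,-10.2,0.008,-0.385,-0.047,-1]]'
python3 - <<'E'
from h import *
o=bot.get_obs();print(np.round(o['q'],2),o['ee_pos'],o['time'])
p=wcam(o); save(p,'w4.png')
print([(round(x['centre'][0]*560,1),round(x['centre'][1]*420,1),round(x['conf'],2)) for x in bot.tip_of('cassette1_center',p)[:4]],[x['bbox'] for x in bot.look_for('cassette1',p)[:4]])
print(proj(p,[.602,-.167,.027]))
E
```

```text
time: 8.35
ee_pos: [0.6022, -0.1669, 0.1796]
tcp_rot: [68.4, 90.0, 113.4]
wrist_force: [-0.1, 0.5, 0.3]
opening: 0.0851
[-1.550e+01  1.454e+01  1.313e+01  8.861e+01  3.000e-02 -6.047e+01] [ 0.60217035 -0.16685797  0.17962026] 8.35
[(282.1, 204.8, 0.94), (139.6, 231.9, 0.74), (369.2, 288.5, 0.62), (177.1, 311.3, 0.6)] [[0.1827, 0.4776, 0.1221, 0.1629], [0.603, 0.6207, 0.1139, 0.1402], [0.4298, 0.0, 0.1496, 0.094], [0.4405, 0.3998, 0.1257, 0.1669]]
(np.float64(281.1722550364804), np.float64(201.39618100136158))
```

View pics/w4.png

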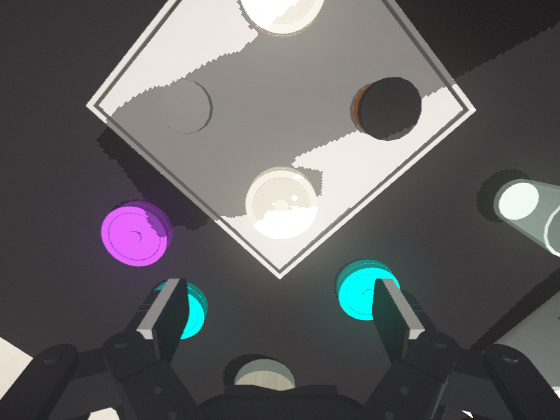

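```bash
python3 - <<'E'
from h import *
p=wcam(); print(onz(p,282.1,204.8,.027),onz(p,282,201.5,.036),onz(p,387,104,.054))
P=onz(p,282.1,204.8,.027)
for z in (.06,.032):print(rel([P[0],P[1],z],toolR([0,0,-1],[-1,1,0])))
# rim contact check: draw
for z in(.018,.036):
  a=np.array([proj(p,[P[0]+.031*np.cos(t),P[1]+.031*np.sin(t),z]) for t in np.linspace(0,6.3,40)]); print(z,a.min(0),a.max(0))
E
```

```text
[ 0.60384281 -0.16274132  0.027     ] [ 0.59982624 -0.16699491  0.036     ] [ 0.48966292 -0.16975016  0.054     ]
(array([ 0.13, -0.  , -0.05]), array([0.1193, 0.0008, 0.0028]))
(array([ 0.13, -0.  , -0.05]), array([0.1473, 0.0008, 0.0028]))
0.018 [248.27660827 168.45833476] [315.7918518  233.01743963]
0.036 [246.364596 172.732446] [317.96453166 240.7566385 ]
```

```bash
python3 -m handwheel '[[0,0,0,0.05,0.0008,0.0015,-1],[0,0,0,0.1,0.0008,0.0015,-1],[0,0,0,0.14,0.0008,0.0015,-1],[0,0,0,0.151,0.0008,0.0015,-1],[0,0,0,0.151,0.0008,0.0015,-1]]' 100
python3 - <<'E'
from h import *
o=bot.get_obs();print(o['ee_pos'],o['wrist_force'])
p=wcam(o); save(p,'w5.png')
E
```

```text
time: 9.18
ee_pos: [0.6029, -0.1644, 0.0288]
tcp_rot: [105.0, 90.0, 150.1]
wrist_force: [0.4, 0.6, 0.0]
opening: 0.0852
[ 0.6028686  -0.16440862  0.02876051] [4.23267922e-01 6.08487823e-01 2.74769835e-04]
```

View pics/w5.png

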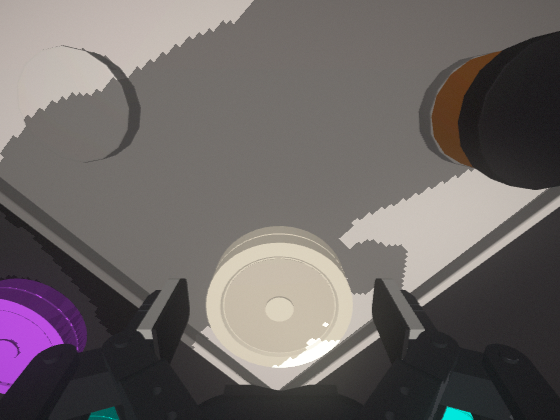

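```bash
python3 - <<'E'
from h import *
p=wcam(); P=pose()[0]
a=np.array([proj(p,[P[0]+.031*np.cos(t),P[1]+.031*np.sin(t),.036]) for t in np.linspace(0,6.3,60)]); print(a.min(0),a.max(0))
print(onz(p,279,309,.034)-P, onz(p,279,309,.036)-P)
print(rel([*onz(p,279,309,.034)[:2],.0288],pose()[1]))
E
```

```text
[209.11437    244.99318694] [354.02032361 367.74890381]
[ 0.00111972 -0.00044269  0.00353874] [ 9.92070637e-05 -1.45096756e-03  5.53873612e-03]
(array([0., 0., 0.]), array([ 0.0017, -0.0011,  0.0005]))
```

```bash
python3 -m handwheel '[[0,0,0,0,-0.001,0,1],[0,0,0,0,-0.001,0,1],[0,0,0,0,-0.001,0,1],[0,0,0,0,-0.001,0,1],[0,0,0,0,-0.001,0,1]]' 100
python3 -m handwheel '[[0,0,0,-0.02,0,0,1],[0,0,0,-0.06,0,0,1],[0,0,0,-0.11,0,0,1],[0,0,0,-0.16,0,0,1],[0,0,0,-0.16,0,0,1]]'
python3 - <<'E'
from h import *
o=bot.get_obs();print(o['ee_pos'],o['wrist_force'],o['opening'])
p=wcam(o); save(p,'w6.png')
E
```

```text
time: 9.9
ee_pos: [0.6045, -0.1661, 0.0306]
tcp_rot: [-53.7, 89.8, -8.7]
wrist_force: [0.4, 0.0, 8.4]
opening: 0.059
time: 10.52
ee_pos: [0.605, -0.1663, 0.1947]
tcp_rot: [-58.8, 89.5, -13.8]
wrist_force: [-0.4, -0.4, -0.8]
opening: 0.0593
[ 0.60501377 -0.16625007  0.19474242] [-0.3743775  -0.41721845 -0.77476869] 0.05934373264085646
```

View pics/w6.png

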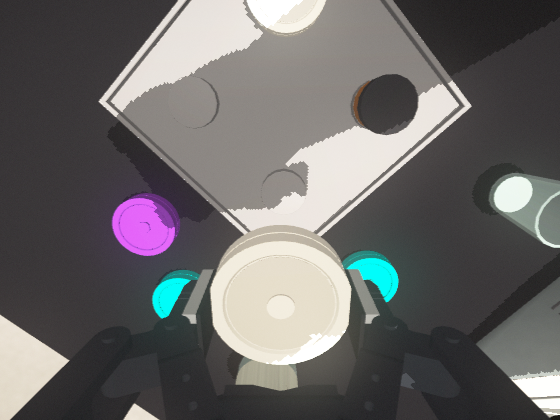

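```bash
python3 - <<'E'
import cv2
a=cv2.imread('pics/w6.png')[215:375,190:370]; cv2.imwrite('pics/w6c.png',cv2.resize(a,None,fx=4,fy=3.75,interpolation=cv2.INTER_CUBIC))
E
```

```text
(no output)
```

View pics/w6c.png

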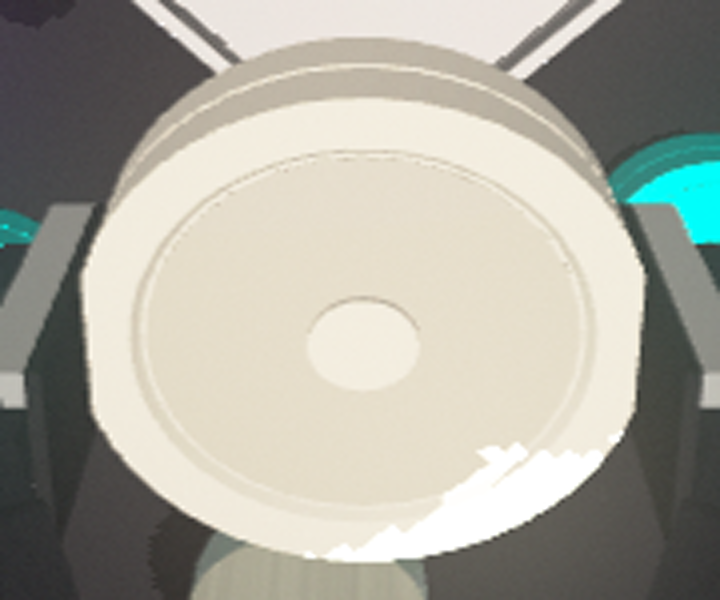

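```bash
cat > grip.py <<'E'
from h import *
from scipy.optimize import least_squares
import sys
def gripfit(rows,half=.031,p=None):
    p=p or bot.camera('wrist')
    C=np.linalg.inv(np.array(p['tool_from_camera']))
    def v(x,z): c=C[:3,:3]@np.array([x,0,z])+C[:3,3]; return c[1]/c[2]*p['fy']+p['cy']
    def f(q):
        s,zc,th=q;n=np.array([np.cos(th),np.sin(th)]);e=np.array([-np.sin(th),np.cos(th)]) # n: cassette down axis (tool x,z)
        c=np.array([s,zc]) # center of cassette
        P=[c-.009*n+half*e,c-.009*n-half*e,c+.009*n-half*e]
        return [v(*a)-b for a,b in zip(P,rows)]
    r=least_squares(f,[0,0,0]);return r.x[:2]*1000,np.degrees(r.x[2]),r.fun
if __name__=='__main__': print(gripfit([float(a) for a in sys.argv[1:4]]))
E
python3 grip.py 364.9 240.9 224.9; python3 grip.py 364.9 240.9 225.9; python3 grip.py 365.9 240.9 224.9
```

```text
(array([ 3.55186965, -1.22915884]), np.float64(0.4908962888524604), array([0., 0., 0.]))
(array([ 5.17355878, -0.05854674]), np.float64(1.6372761371820594), array([0., 0., 0.]))
(array([ 2.66347424, -1.56697998]), np.float64(0.6380257107278635), array([0.00000000e+00, 2.84217094e-14, 2.84217094e-14]))
```

```bash
cat > tgt.py <<'E'
from h import *
M0,YAW=[.57676,.22032,.11373],3.24794
def tgt(h,off=(.0036,0,-.0012),d=(0,0)):
    M,A=magframe(M0,YAW);R=toolR(-A[:,2],-A[:,1])
    return M+A@np.array([d[0],d[1],h])-R.apply(off),R
def magc(off=(.0036,0,-.0012),o=None):
    M,A=magframe(M0,YAW);P,R=pose(o); return np.round((A.T@(P+R.apply(off)-M))*1000,2)
E
python3 - <<'E'
from tgt import *
p=bot.camera('wrist');C=np.linalg.inv(np.array(p['tool_from_camera']))
c=C[:3,:3]@np.array([-.0054+.001,0,-.0012])+C[:3,3]; print(c[0]/c[2]*p['fx']+p['cx'],c[1]/c[2]*p['fy']+p['cy'])
for h in (.075,.055): print(tgt(h)[0],rel(*tgt(h)))
E
```

```text
282.37504133497737 306.0723949564065
[0.61687136 0.22460189 0.18119766] (array([38.05, 28.71, 10.08]), array([0.0062, 0.2659, 0.2859]))
[0.60692786 0.22354042 0.16387766] (array([38.05, 28.71, 10.08]), array([0.0235, 0.2722, 0.2782]))
```

```bash
python3 -m handwheel '[[6,4.5,1.5,-0.01,0.04,0.043,1],[12,9,3,-0.015,0.08,0.086,1],[18,13.5,5,-0.015,0.12,0.129,1],[24,18,6.5,-0.01,0.16,0.172,1],[30,22.5,8,-0.005,0.2,0.215,1],[36,27,9.5,0,0.235,0.25,1],[38,28.7,10,0.006,0.266,0.286,1],[38,28.7,10,0.006,0.266,0.286,1],[38,28.7,10,0.006,0.266,0.286,1],[38,28.7,10,0.006,0.266,0.286,1]]'
python3 - <<'E'
from tgt import *
o=bot.get_obs();print(np.round(o['q'],1),o['ee_pos'],o['wrist_force'],o['time'],o['opening'])
print(magc(o=o),rel(*tgt(.055)),rel(*tgt(.045)))
p=wcam(o); save(p,'w7.png'); M,A=magframe(M0,YAW); print(proj(p,M))
s=bot.camera('scene');save(s,'s7.png')
E
```

```text
time: 12.02
ee_pos: [0.6114, 0.2215, 0.1791]
tcp_rot: [-180.0, 60.6, -173.9]
wrist_force: [-0.3, 0.2, -0.9]
opening: 0.0589
[ 17.6  55.5  67.1 130.5   5.6  10.1] [0.61136479 0.22153735 0.17908203] [-0.33094424  0.231757   -0.89766074] 12.025 0.058869865423664555
[ 3.93  2.46 70.25] (array([-0.05,  0.61, -0.02]), array([0.0153, 0.0025, 0.0038])) (array([-0.05,  0.61, -0.02]), array([0.0253, 0.0025, 0.0037]))
(np.float64(285.29215124341283), np.float64(238.8408991447001))
```

View pics/w7.png

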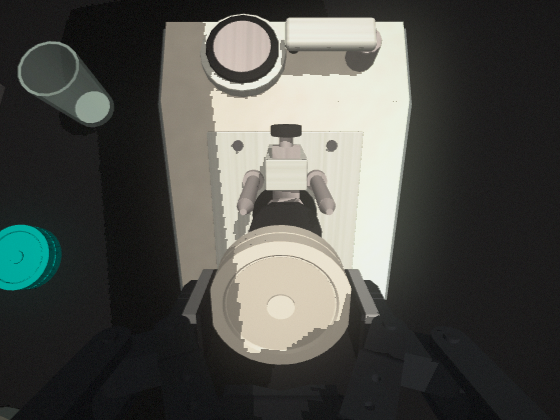

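View pics/s7.png

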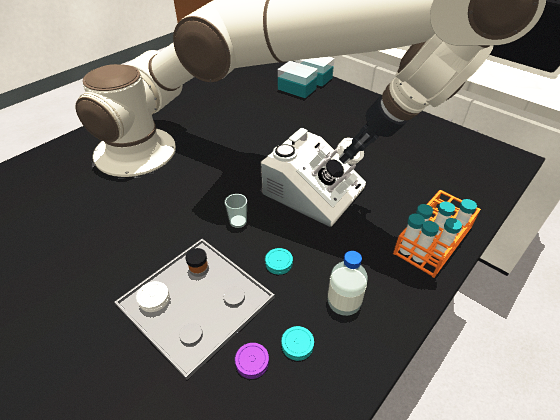

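```bash
python3 -m handwheel '[[0,0.3,0,0.007,0.0025,0.0038,1],[0,0.6,0,0.015,0.0025,0.0038,1],[0,0.6,0,0.023,0.0025,0.0038,1],[0,0.6,0,0.023,0.0025,0.0038,1]]'
python3 - <<'E'
from tgt import *
o=bot.get_obs();print(np.round(o['q'],1),o['ee_pos'],o['wrist_force'],o['time'])
print(magc(o=o),rel(*tgt(.045)),rel(*tgt(.030)))
p=wcam(o); save(p,'w8.png')
X,Y=.0375*np.cos(np.radians(40)),.0375*np.sin(np.radians(40))
M,A=magframe(M0,YAW)
for m in [(X,Y,.028),(X,-Y,.028),(-X,Y,.028),(-X,-Y,.028)]: print(np.round(proj(p,M+A@np.array(m)),1))
E
```

```text
time: 12.62
ee_pos: [0.6027, 0.2243, 0.1559]
tcp_rot: [-180.0, 59.9, -173.9]
wrist_force: [0.0, -0.2, 0.4]
opening: 0.0592
[ 18.   52.4  59.  126.2   5.9  10.3] [0.60268068 0.22425243 0.1558799 ] [ 0.00959076 -0.24631208  0.40936429] 12.625
[-0.4  -1.16 46.  ] (array([-0.  , -0.09,  0.02]), array([ 0.001 , -0.0012, -0.0004])) (array([-0.  , -0.09,  0.02]), array([ 0.016 , -0.0012, -0.0004]))
[229.4 220.8]
[330.2 220.8]
[234.9 321.2]
[324.7 321.3]
```

View pics/w8.png

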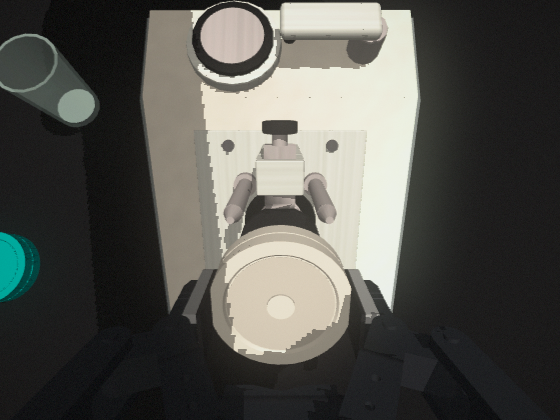

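```bash
python3 -m handwheel '[[0,0,0,0.004,-0.0012,-0.0004,1],[0,0,0,0.009,-0.0012,-0.0004,1],[0,0,0,0.014,-0.0012,-0.0004,1],[0,0,0,0.018,-0.0012,-0.0004,1],[0,0,0,0.018,-0.0012,-0.0004,1]]'
python3 - <<'E'
from tgt import *
o=bot.get_obs();print(o['wrist_force'],o['torque'],o['time'],np.round(o['q'],1))
print(magc(o=o),rel(*tgt(.02)),rel(*tgt(.0)))
p=wcam(o); save(p,'w9.png')
E
```

```text
time: 13.3
ee_pos: [0.5937, 0.2222, 0.1407]
tcp_rot: [-180.0, 59.9, -173.9]
wrist_force: [0.1, -0.0, -0.4]
opening: 0.0591
[ 0.10036993 -0.02192367 -0.39116052] [ 0.09846117 -0.48758857  0.00697516] 13.3 [ 18.   49.3  52.2 122.5   5.9  10.4]
[-0.05 -0.11 28.24] (array([ 0.01, -0.06,  0.03]), array([ 0.0082, -0.0001, -0.    ])) (array([ 0.01, -0.06,  0.03]), array([ 0.0282, -0.0001, -0.    ]))
```

View pics/w9.png

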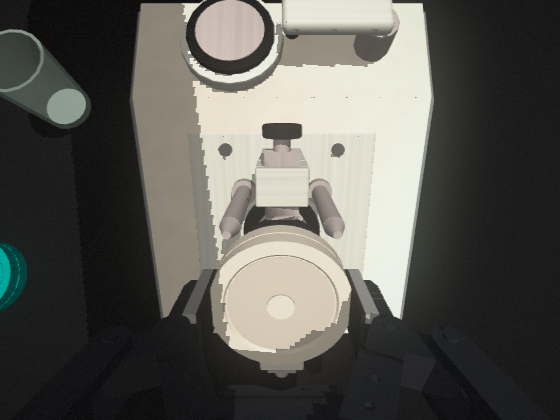

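```bash
python3 -m handwheel '[[0,0,0,0.003,0,0,1],[0,0,0,0.006,0,0,1],[0,0,0,0.009,0,0,1],[0,0,0,0.012,0,0,1]]'
python3 - <<'E'
from tgt import *
o=bot.get_obs();print(o['wrist_force'],o['torque']);print(magc(o=o),rel(*tgt(.0)))
E
python3 -m handwheel '[[0,0,0,0.002,0,0,1],[0,0,0,0.004,0,0,1],[0,0,0,0.006,0,0,1],[0,0,0,0.006,0,0,1]]'
python3 - <<'E'
from tgt import *
o=bot.get_obs();print(o['wrist_force'],o['torque'],o['opening']);print(magc(o=o),rel(*tgt(.0)))
p=wcam(o); save(p,'w10.png')
E
```

```text
time: 13.85
ee_pos: [0.5878, 0.2216, 0.1303]
tcp_rot: [-180.0, 60.0, -173.9]
wrist_force: [0.4, -0.1, 1.1]
opening: 0.0593
[ 0.43508837 -0.14369191  1.10159552] [ 0.04873361 -0.52446442  0.03203649]
[-0.19 -0.11 16.31] (array([ 0.01, -0.03,  0.02]), array([ 0.0163, -0.0001, -0.0002]))
time: 14.35
ee_pos: [0.5849, 0.2213, 0.1252]
tcp_rot: [-180.0, 60.0, -173.9]
wrist_force: [1.3, 0.2, 1.6]
opening: 0.059
[1.28315162 0.20740774 1.60399322] [ 0.06260914 -0.51676968  0.02011741] 0.05899045076168501
[-0.15 -0.12 10.41] (array([ 0.01, -0.04,  0.02]), array([ 0.0104, -0.0001, -0.0001]))
```

View pics/w10.png

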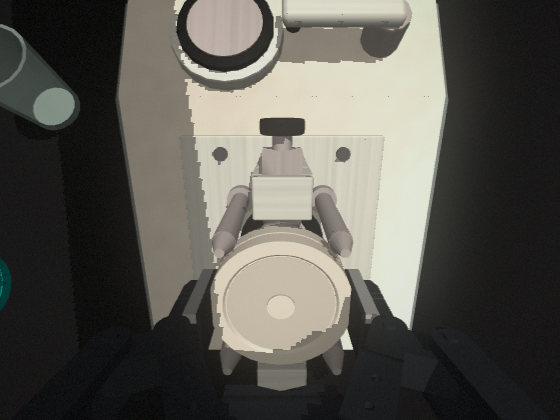

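```bash
python3 -m handwheel '[[0,0,0,0.002,0,0,1],[0,0,0,0.004,0,0,1],[0,0,0,0.006,0,0,1],[0,0,0,0.008,0,0,1]]'
cat > st.py <<'E'
from tgt import *
o=bot.get_obs();M,A=magframe(M0,YAW);print('F mag',np.round(A.T@o['wrist_force'],1),np.round(o['torque'],2),round(o['opening'],4));print(magc(o=o),rel(*tgt(-.01)))
E
python3 st.py
python3 -m handwheel '[[0,0,0,0.002,0,0,1],[0,0,0,0.004,0,0,1],[0,0,0,0.006,0,0,1]]'
python3 st.py
```

```text
time: 14.9
ee_pos: [0.5811, 0.2209, 0.1185]
tcp_rot: [-180.0, 60.0, -173.9]
wrist_force: [4.7, 0.1, 5.7]
opening: 0.0595
F mag [-1.2  0.4  7.3] [ 0.08 -0.66  0.01] 0.0595
[-0.23 -0.09  2.78] (array([0.01, 0.02, 0.01]), array([ 0.0128, -0.0001, -0.0002]))
time: 15.28
ee_pos: [0.5783, 0.2206, 0.1136]
tcp_rot: [180.0, 60.1, -173.9]
wrist_force: [5.9, -0.3, 7.0]
opening: 0.0591
F mag [-1.6  0.9  9. ] [ 0.1  -0.63 -0.05] 0.0591
[-0.22 -0.11 -2.88] (array([ 0.02,  0.06, -0.  ]), array([ 0.0071, -0.0001, -0.0002]))
```

```bash
for i in 1; do python3 -m handwheel '[[0,0,0,0.0015,0,0,1],[0,0,0,0.003,0,0,1],[0,0,0,0.0045,0,0,1]]'; done
python3 st.py
python3 -m handwheel '[[0,0,0,0.0012,0,0,1],[0,0,0,0.0024,0,0,1],[0,0,0,0.0024,0,0,1]]'
python3 st.py
python3 - <<'E'
from tgt import *
p=wcam(); save(p,'w11.png')
E
```

```text
time: 15.65
ee_pos: [0.5762, 0.2204, 0.1099]
tcp_rot: [180.0, 60.1, -173.9]
wrist_force: [4.7, -0.0, 7.9]
opening: 0.0589
F mag [-0.1  0.5  9.2] [ 0.08 -0.6  -0.  ] 0.0589
[-0.21 -0.09 -7.22] (array([ 0.02,  0.08, -0.01]), array([ 0.0028, -0.0001, -0.0002]))
time: 16.02
ee_pos: [0.575, 0.2202, 0.1078]
tcp_rot: [180.0, 60.1, -173.9]
wrist_force: [5.1, -0.3, 6.1]
opening: 0.0592
F mag [-1.3  0.8  7.8] [ 0.08 -0.67 -0.02] 0.0592
[-0.23 -0.1  -9.68] (array([ 0.02,  0.07, -0.  ]), array([ 0.0003, -0.0001, -0.0002]))
```

View pics/w11.png

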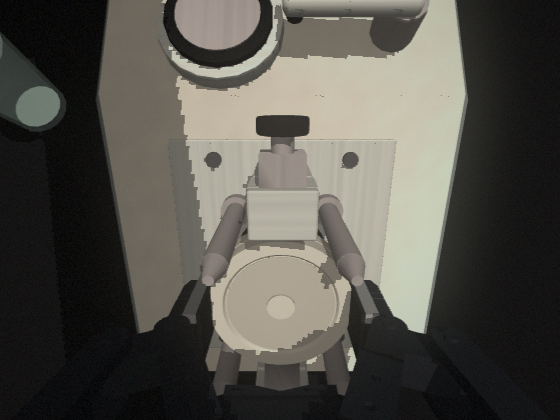

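```bash
python3 -m handwheel '[[0,0,0,0.001,0,0,1],[0,0,0,0.002,0,0,1],[0,0,0,0.003,0,0,1],[0,0,0,0.003,0,0,1]]'
python3 st.py
python3 - <<'E'
from tgt import *
p=wcam(); save(p,'w12.png')
a=cv2.imread('pics/w12.png')[100:400,180:385]; cv2.imwrite('pics/w12c.png',cv2.resize(a,None,fx=2,fy=2,interpolation=cv2.INTER_CUBIC))
E
```

```text
time: 16.58
ee_pos: [0.5734, 0.2201, 0.1051]
tcp_rot: [180.0, 60.1, -173.9]
wrist_force: [4.9, 0.7, 5.8]
opening: 0.0595
F mag [-1.4 -0.2  7.5] [ 0.12 -0.64 -0.04] 0.0595
[ -0.24  -0.09 -12.77] (array([ 0.02,  0.06, -0.  ]), array([-0.0028, -0.0001, -0.0002]))
```

View pics/w12c.png

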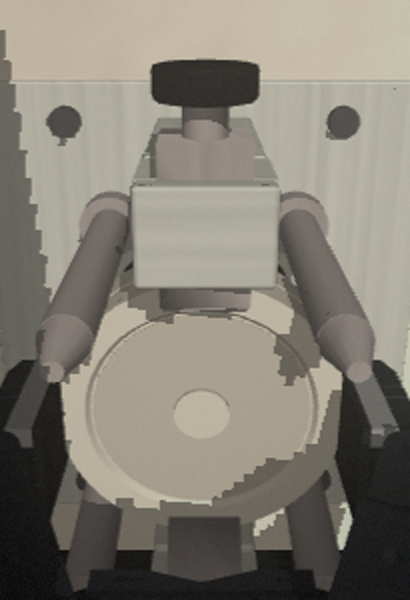

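```bash
python3 -m handwheel '[[0,0,0,-0.001,0,0,1],[0,0,0,-0.002,0,0,1],[0,0,0,-0.002,0,0,1]]'
python3 st.py
python3 -m handwheel '[[0,0,0,0,0,0,-0.2],[0,0,0,0,0,0,-0.6],[0,0,0,0,0,0,-1],[0,0,0,0,0,0,-1],[0,0,0,0,0,0,-1]]'
python3 -m handwheel '[[0,0,0,-0.03,0,0,-1],[0,0,0,-0.06,0,0,-1],[0,0,0,-0.07,0,0,-1],[0,0,0,-0.07,0,0,-1]]'
python3 st.py
python3 - <<'E'
from tgt import *
p=wcam(); save(p,'w13.png')
a=cv2.imread('pics/w13.png')[110:360,180:390]; cv2.imwrite('pics/w13c.png',cv2.resize(a,None,fx=2.4,fy=2.4,interpolation=cv2.INTER_CUBIC))
E
```

```text
time: 17.0
ee_pos: [0.5741, 0.2201, 0.1063]
tcp_rot: [-180.0, 60.0, -173.9]
wrist_force: [3.2, 0.2, 3.9]
opening: 0.0591
F mag [-0.8  0.2  5. ] [ 0.16 -0.65 -0.01] 0.0591
[ -0.24  -0.08 -11.33] (array([ 0.01, -0.02,  0.02]), array([-0.0013, -0.0001, -0.0002]))
time: 17.62
ee_pos: [0.574, 0.2201, 0.1063]
tcp_rot: [-180.0, 60.0, -173.9]
wrist_force: [-0.0, -1.2, -0.4]
opening: 0.0856
time: 18.12
ee_pos: [0.6094, 0.224, 0.1668]
tcp_rot: [180.0, 60.0, -173.9]
wrist_force: [0.3, 0.2, -0.9]
opening: 0.085
F mag [-0.7 -0.2 -0.6] [ 0.02 -0.41  0.01] 0.085
[-0.71 -0.15 58.82] (array([0.01, 0.03, 0.01]), array([ 0.0688, -0.0001, -0.0007]))
```

View pics/w13c.png

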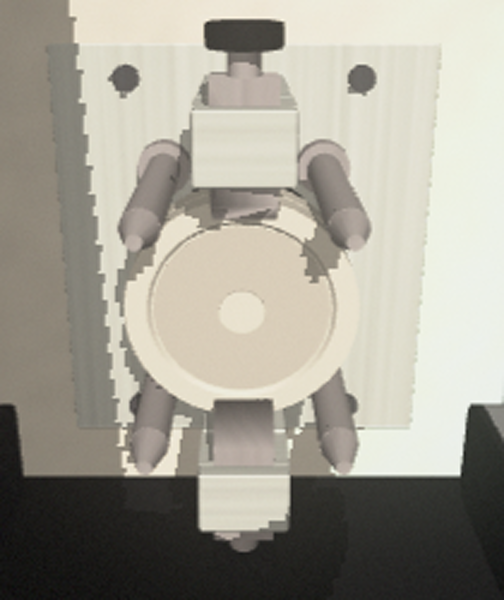

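The first cassette lies between the posts with both latch noses out over its rim, the rear at (281,195) and the front at (281,282) in the full picture. The wrist force is back to about zero. Next is the second cassette.

```bash
python3 - <<'E'
from tgt import *
p=wcam(); M,A=magframe(M0,YAW)
for h in (.001,-.001,-.003): print(h,proj(p,M+A[:,2]*h))
print(rel([.488,-.284,.18],toolR([0,0,-1],[-1,1,0])))
E
```

```text
0.001 (np.float64(281.43421059745174), np.float64(241.55252639008205))
-0.001 (np.float64(281.42280031205576), np.float64(240.24417472301616))
-0.003 (np.float64(281.411599768478), np.float64(238.95987294145468))
(array([-37.98, -28.9 , -10.18]), array([ 0.0755, -0.4922, -0.1577]))
```

```bash
python3 -m handwheel '[[0,0,0,-0.03,0,0,-1],[-7,-5,-2,-0.02,-0.055,-0.016,-1],[-14,-10,-4,-0.005,-0.11,-0.032,-1],[-21,-15,-6,0.01,-0.165,-0.05,-1],[-28,-20,-7.5,0.025,-0.22,-0.067,-1],[-35,-26,-9,0.035,-0.275,-0.085,-1],[-38,-28.9,-10.2,0.045,-0.33,-0.102,-1],[-38,-28.9,-10.2,0.055,-0.385,-0.12,-1],[-38,-28.9,-10.2,0.065,-0.44,-0.138,-1],[-38,-28.9,-10.2,0.0755,-0.492,-0.158,-1],[-38,-28.9,-10.2,0.0755,-0.492,-0.158,-1],[-38,-28.9,-10.2,0.0755,-0.492,-0.158,-1]]'
python3 - <<'E'
from h import *
o=bot.get_obs();print(np.round(o['q'],2),o['ee_pos'],o['time'])
p=wcam(o); save(p,'w14.png')
print([(round(x['centre'][0]*560,1),round(x['centre'][1]*420,1),round(x['conf'],2)) for x in bot.tip_of('cassette1_center',p)[:4]],[x['bbox'] for x in bot.look_for('cassette1',p)[:4]])
print(proj(p,[.488,-.284,.027]))
E
```

```text
time: 19.73
ee_pos: [0.4861, -0.2853, 0.1798]
tcp_rot: [55.0, 90.0, 99.9]
wrist_force: [-0.5, -0.1, 1.0]
opening: 0.0855
[-3.042e+01  5.990e+00  3.370e+00  8.739e+01  2.000e-02 -7.526e+01] [ 0.4860562  -0.28534657  0.17983797] 19.725
[(358.7, 409.7, 0.75), (162.2, 362.5, 0.68)] [[0.443, 0.4057, 0.1314, 0.1717], [0.3043, 0.8229, 0.0361, 0.096], [0.6057, 0.9169, 0.0632, 0.044]]
(np.float64(280.7293783591381), np.float64(204.05351028728498))
```

View pics/w14.png

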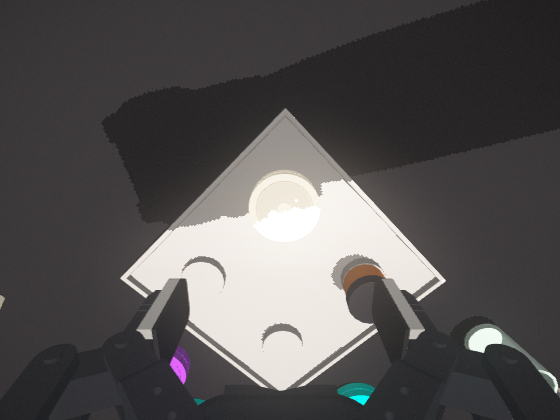

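```bash
python3 -m handwheel '[[0,0,0,0.05,0.0024,0.003,-1],[0,0,0,0.1,0.0024,0.003,-1],[0,0,0,0.14,0.0024,0.003,-1],[0,0,0,0.151,0.0024,0.003,-1],[0,0,0,0.151,0.0024,0.003,-1]]'
python3 - <<'E'
from h import *
o=bot.get_obs();print(o['ee_pos'],o['wrist_force'])
p=wcam(o); save(p,'w15.png'); P=pose(o)[0]
a=np.array([proj(p,[P[0]+.031*np.cos(t),P[1]+.031*np.sin(t),.036]) for t in np.linspace(0,6.3,60)]); print(a.min(0),a.max(0))
E
```

```text
time: 20.5
ee_pos: [0.4885, -0.2794, 0.0301]
tcp_rot: [-31.3, 90.0, 13.8]
wrist_force: [0.1, -0.4, 1.3]
opening: 0.0854
[ 0.48854915 -0.27936128  0.03012923] [ 0.12404749 -0.40866144  1.30623185]
[210.02653299 244.65902666] [354.76340894 367.3377577 ]
```

View pics/w15.png

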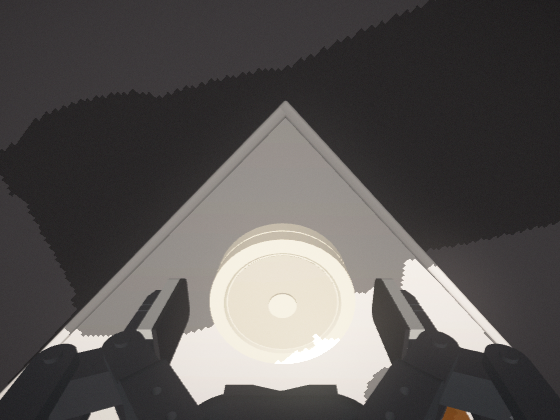

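```bash
python3 -m handwheel '[[0,0,0,0.0012,0,-0.002,-1],[0,0,0,0.0012,0,-0.002,-1],[0,0,0,0.0012,0,-0.002,1],[0,0,0,0.0012,0,-0.002,1],[0,0,0,0.0012,0,-0.002,1],[0,0,0,0.0012,0,-0.002,1],[0,0,0,0.0012,0,-0.002,1]]' 100
python3 -m handwheel '[[0,0,0,-0.02,0,0,1],[0,0,0,-0.06,0,0,1],[0,0,0,-0.11,0,0,1],[0,0,0,-0.16,0,0,1],[0,0,0,-0.16,0,0,1]]'
python3 - <<'E'
from h import *
o=bot.get_obs();print(o['ee_pos'],o['wrist_force'],o['opening'])
p=wcam(o); save(p,'w16.png')
a=cv2.imread('pics/w16.png')[215:375,190:370]; cv2.imwrite('pics/w16c.png',cv2.resize(a,None,fx=4,fy=3.75,interpolation=cv2.INTER_CUBIC))
E
```

```text
time: 21.42
ee_pos: [0.4874, -0.2819, 0.0297]
tcp_rot: [-65.9, 89.9, -20.9]
wrist_force: [-1.8, 0.4, 7.2]
opening: 0.0591
time: 22.05
ee_pos: [0.4881, -0.2824, 0.193]
tcp_rot: [-71.8, 89.6, -26.8]
wrist_force: [-0.2, -0.6, -1.4]
opening: 0.0596
[ 0.48810234 -0.28236276  0.19300949] [-0.18313787 -0.60350148 -1.37369353] 0.05961794285239317
```

View pics/w16c.png

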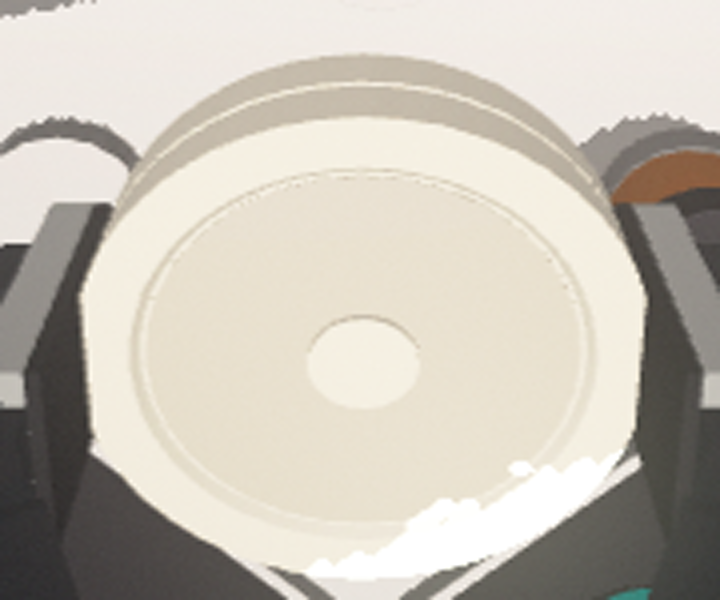

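```bash
python3 grip.py 369.7 245.9 229.7; python3 grip.py 369.7 245.9 230.2
python3 - <<'E'
from tgt import *
OFF=(.0033,0,.0008)
for h in (.075,.055): print(tgt(h,OFF)[0],rel(*tgt(h,OFF)))
E
```

```text
(array([3.10859464, 0.95184429]), np.float64(0.9884840623640118), array([-3.46744855e-12,  8.52651283e-13,  3.35376171e-12]))
(array([3.92195003, 1.55640063]), np.float64(1.5561005120891327), array([5.68434189e-14, 0.00000000e+00, 0.00000000e+00]))
[0.61499996 0.22440212 0.18193787] (array([38.03, 28.83, 10.15]), array([0.0058, 0.2666, 0.4486]))
[0.60505645 0.22334065 0.16461787] (array([38.03, 28.83, 10.15]), array([0.0231, 0.2728, 0.4408]))
```

```bash
python3 -m handwheel '[[4,3,1,-0.01,0.03,0.05,1],[8,6,2,-0.015,0.055,0.095,1],[13,10,3.5,-0.02,0.085,0.14,1],[18,14,5,-0.02,0.115,0.185,1],[23,17.5,6,-0.02,0.14,0.23,1],[28,21,7.5,-0.015,0.17,0.28,1],[33,25,9,-0.01,0.2,0.33,1],[38,28.8,10,-0.005,0.23,0.38,1],[38,28.8,10.1,0,0.25,0.42,1],[38,28.8,10.1,0.006,0.267,0.449,1],[38,28.8,10.1,0.006,0.267,0.449,1],[38,28.8,10.1,0.006,0.267,0.449,1]]'
sed -i 's/.0036,0,-.0012/.0030,0,.0009/g' tgt.py
cat > st.py <<'E'
from tgt import *
import sys
o=bot.get_obs();M,A=magframe(M0,YAW);print('F mag',np.round(A.T@o['wrist_force'],1),np.round(o['torque'],2),round(o['opening'],4));print(magc(o=o),rel(*tgt(float(sys.argv[1])*.001)))
E
python3 st.py 45
```

```text
time: 23.7
ee_pos: [0.6237, 0.2289, 0.1679]
tcp_rot: [179.8, 61.5, -174.2]
wrist_force: [0.2, -0.7, 0.8]
opening: 0.0593
F mag [0.3 0.7 0.7] [-0.01 -0.47 -0.  ] 0.0593
[-15.11  -3.55  67.68] (array([ 0.  ,  1.5 , -0.13]), array([ 0.0222, -0.0036, -0.0156]))
```

```bash
python3 -m handwheel '[[0,0.7,0,0.006,-0.0036,-0.0156,1],[0,1.5,0,0.014,-0.0036,-0.0156,1],[0,1.5,-0.1,0.022,-0.0036,-0.0156,1],[0,1.5,-0.1,0.022,-0.0036,-0.0156,1],[0,1.5,-0.1,0.022,-0.0036,-0.0156,1]]'
python3 st.py 30
python3 - <<'E'
from tgt import *
p=wcam(); save(p,'w17.png')
E
```

```text
time: 24.32
ee_pos: [0.6005, 0.2228, 0.1574]
tcp_rot: [179.8, 60.2, -174.1]
wrist_force: [-1.1, -0.0, -0.7]
opening: 0.0592
F mag [ 0.5 -0.1 -1.1] [-0.01 -0.44  0.  ] 0.0592
[3.000e-01 3.000e-02 4.678e+01] (array([-0.01,  0.15, -0.09]), array([0.0168, 0.    , 0.0003]))
```

View pics/w17.png

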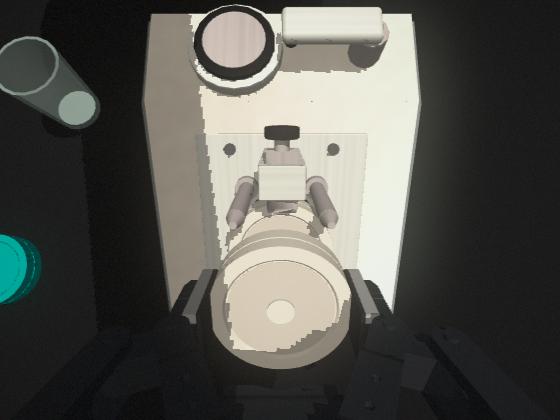

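Aligned: the held disc is centred at (281,310), with the first cassette latched behind it. Now descending.

```bash
python3 -m handwheel '[[0,0.1,0,0.004,0,0.0003,1],[0,0.1,0,0.009,0,0.0003,1],[0,0.1,0,0.014,0,0.0003,1],[0,0.1,0,0.019,0,0.0003,1],[0,0.1,0,0.023,0,0.0003,1],[0,0.1,0,0.023,0,0.0003,1]]'
python3 st.py 12
python3 -m handwheel '[[0,0,0,0.003,0,0,1],[0,0,0,0.006,0,0,1],[0,0,0,0.009,0,0,1],[0,0,0,0.011,0,0,1],[0,0,0,0.011,0,0,1]]'
python3 st.py 0
```

```text
time: 25.12
ee_pos: [0.5887, 0.2219, 0.1364]
tcp_rot: [179.9, 60.0, -174.0]
wrist_force: [-0.7, 0.1, 0.5]
opening: 0.0591
F mag [ 0.8 -0.1  0.1] [ 0.06 -0.47 -0.01] 0.0591
[ 0.07 -0.31 22.67] (array([ 0.01, -0.04, -0.06]), array([ 0.0107, -0.0003,  0.0001]))
time: 25.75
ee_pos: [0.5837, 0.2214, 0.1277]
tcp_rot: [179.8, 60.1, -174.1]
wrist_force: [3.5, 0.7, 3.7]
opening: 0.0596
F mag [-1.2 -0.4  5. ] [ 0.07 -0.55 -0.03] 0.0596
[ 0.03 -0.32 12.63] (array([ 0.01,  0.08, -0.08]), array([ 0.0126, -0.0003,  0.    ]))
```

```bash
python3 -m handwheel '[[0,0,0,0.002,0,0,1],[0,0,0,0.004,0,0,1],[0,0,0,0.006,0,0,1],[0,0,0,0.006,0,0,1]]'
python3 st.py 0
python3 -m handwheel '[[0,0,0,0.002,0,0,1],[0,0,0,0.004,0,0,1],[0,0,0,0.006,0,0,1],[0,0,0,0.006,0,0,1]]'
python3 st.py -12.5
python3 -m handwheel '[[0,0,0,0.0015,0,0,1],[0,0,0,0.003,0,0,1],[0,0,0,0.0045,0,0,1],[0,0,0,0.0045,0,0,1]]'
python3 st.py -12.5
```

```text
time: 26.25
ee_pos: [0.5808, 0.2206, 0.1225]
tcp_rot: [180.0, 60.1, -174.0]
wrist_force: [4.3, -1.9, 6.1]
opening: 0.0596
F mag [-0.5  2.3  7.3] [-0.55 -0.57  0.32] 0.0596
[-0.05  0.19  6.66] (array([-0.  ,  0.08, -0.03]), array([ 0.0067,  0.0002, -0.0001]))
time: 26.75
ee_pos: [0.5779, 0.2203, 0.1175]
tcp_rot: [179.9, 60.1, -174.0]
wrist_force: [4.5, -1.9, 6.7]
opening: 0.0594
F mag [-0.4  2.4  8. ] [-0.5  -0.55  0.34] 0.0594
[-0.    0.15  0.88] (array([-0.01,  0.1 , -0.04]), array([ 0.0134,  0.0001, -0.    ]))
time: 27.25
ee_pos: [0.5758, 0.2201, 0.1139]
tcp_rot: [179.9, 60.1, -174.0]
wrist_force: [5.3, -1.9, 7.9]
opening: 0.0592
F mag [-0.4  2.4  9.4] [-0.55 -0.59  0.3 ] 0.0592
[-0.02  0.12 -3.37] (array([-0.  ,  0.13, -0.04]), array([ 0.0091,  0.0001, -0.    ]))
```

```bash
python3 - <<'E'
from tgt import *
p=wcam(); save(p,'w18.png')
a=cv2.imread('pics/w18.png')[120:400,170:390]; cv2.imwrite('pics/w18c.png',cv2.resize(a,None,fx=2.1,fy=2.1,interpolation=cv2.INTER_CUBIC))
s=bot.camera('scene'); a=cv2.cvtColor(s['frame'],cv2.COLOR_RGB2BGR)[110:240,250:400]; cv2.imwrite('pics/s18c.png',cv2.resize(a,None,fx=4,fy=4,interpolation=cv2.INTER_CUBIC))
E
```

```text
(no output)
```

View pics/w18c.png

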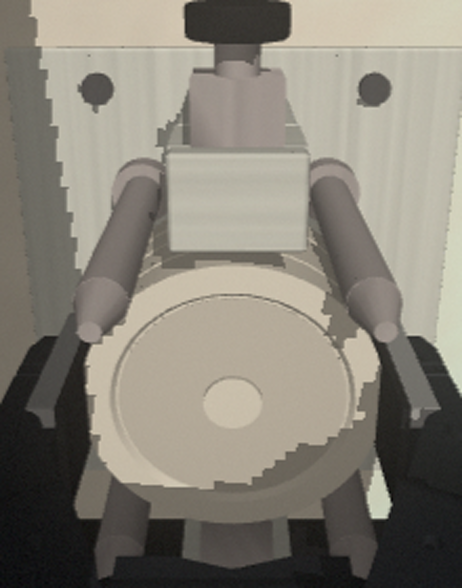

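View pics/s18c.png

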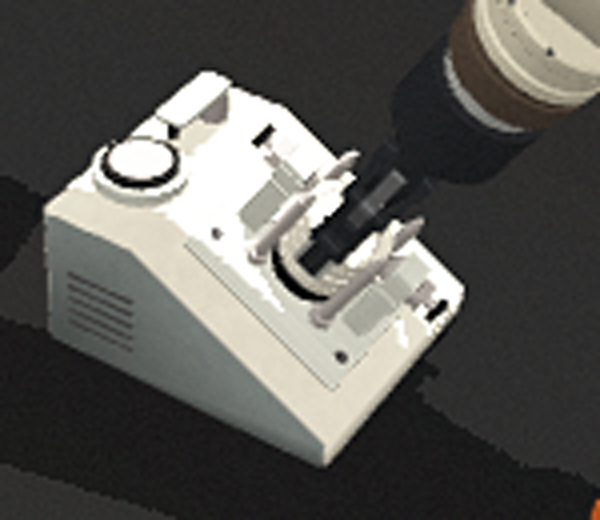

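```bash
python3 -m handwheel '[[0,0,0,0.0015,0,0,1],[0,0,0,0.003,0,0,1],[0,0,0,0.0045,0,0,1],[0,0,0,0.0045,0,0,1]]'
python3 st.py -12.5
python3 -m handwheel '[[0,0,0,0.001,0,0,1],[0,0,0,0.002,0,0,1],[0,0,0,0.002,0,0,1]]'
python3 st.py -12.5
```

```text
time: 27.85
ee_pos: [0.5736, 0.2199, 0.1101]
tcp_rot: [179.9, 60.1, -174.0]
wrist_force: [6.0, 0.3, 8.9]
opening: 0.0593
F mag [-0.8  0.3 10.7] [-0.55 -0.6   0.31] 0.0593
[-0.01  0.11 -7.74] (array([ 0.  ,  0.14, -0.04]), array([ 0.0048,  0.0001, -0.    ]))
time: 28.22
ee_pos: [0.5727, 0.2198, 0.1085]
tcp_rot: [179.9, 60.2, -174.0]
wrist_force: [5.4, -2.0, 9.9]
opening: 0.0592
F mag [ 0.5  2.6 11.2] [-0.49 -0.59  0.37] 0.0592
[ 0.    0.13 -9.54] (array([-0.  ,  0.16, -0.04]), array([0.003 , 0.0001, 0.    ]))
```

```bash
python3 -m handwheel '[[0,0,0,0.001,0,0,1],[0,0,0,0.0015,0,0,1],[0,0,0,0.0015,0,0,1]]'
python3 st.py -12.5
python3 -m handwheel '[[0,0,0,0.0008,0,0,1],[0,0,0,0.0014,0,0,1],[0,0,0,0.0014,0,0,1]]'
python3 st.py -12.5
python3 - <<'E'
from tgt import *
p=wcam(); save(p,'w19.png')
a=cv2.imread('pics/w19.png')[120:400,170:390]; cv2.imwrite('pics/w19c.png',cv2.resize(a,None,fx=2.1,fy=2.1,interpolation=cv2.INTER_CUBIC))
E
```

```text
time: 28.6
ee_pos: [0.572, 0.2197, 0.1073]
tcp_rot: [179.9, 60.2, -174.0]
wrist_force: [6.3, -1.9, 11.5]
opening: 0.0594
F mag [ 0.5  2.6 13. ] [-0.51 -0.57  0.39] 0.0594
[-1.000e-02  1.200e-01 -1.098e+01] (array([ 0.  ,  0.17, -0.05]), array([ 0.0015,  0.0001, -0.    ]))
time: 28.98
ee_pos: [0.5712, 0.2196, 0.1059]
tcp_rot: [179.9, 60.1, -174.0]
wrist_force: [5.8, -1.6, 9.6]
opening: 0.0591
F mag [-0.   2.2 11.1] [-0.59 -0.55  0.41] 0.0591
[-1.000e-02  1.400e-01 -1.258e+01] (array([-0.  ,  0.14, -0.04]), array([-0.0001,  0.0001,  0.    ]))
```

View pics/w19c.png

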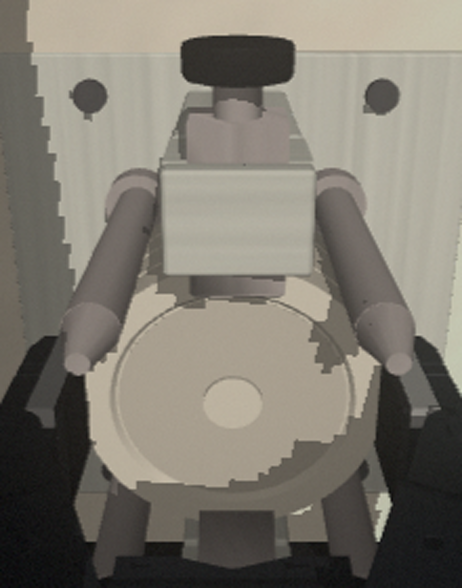

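```bash
python3 -m handwheel '[[0,0,0,0.0004,0,0,1],[0,0,0,0.0007,0,0,1],[0,0,0,0.0007,0,0,1]]'
python3 st.py -12.5
python3 -m handwheel '[[0,0,0,-0.0008,0,0,1],[0,0,0,-0.0016,0,0,1],[0,0,0,-0.002,0,0,1],[0,0,0,-0.002,0,0,1]]'
python3 st.py -12.5
```

```text
time: 29.4
ee_pos: [0.5709, 0.2196, 0.1053]
tcp_rot: [179.9, 60.1, -174.0]
wrist_force: [5.1, -1.1, 8.9]
opening: 0.0595
F mag [ 0.2  1.7 10.2] [-0.58 -0.51  0.33] 0.0595
[  0.02   0.12 -13.23] (array([ 0.  ,  0.15, -0.04]), array([-0.0007,  0.0001,  0.    ]))
time: 29.9
ee_pos: [0.5717, 0.2197, 0.1067]
tcp_rot: [179.9, 60.1, -174.0]
wrist_force: [5.0, -0.9, 8.4]
opening: 0.0597
F mag [0.  1.4 9.7] [-0.51 -0.49  0.3 ] 0.0597
[  0.     0.12 -11.6 ] (array([-0.  ,  0.1 , -0.03]), array([0.0009, 0.0001, 0.    ]))
```

```bash
python3 -m handwheel '[[0,0,0,-0.0007,0,0,1],[0,0,0,-0.0007,0,0,1]]'
python3 st.py -12.5
python3 -m handwheel '[[0,0,0,0,0,0,-0.2],[0,0,0,0,0,0,-0.6],[0,0,0,0,0,0,-1],[0,0,0,0,0,0,-1],[0,0,0,0,0,0,-1]]'
python3 -m handwheel '[[0,0,0,-0.03,0,0,-1],[0,0,0,-0.06,0,0,-1],[0,0,0,-0.07,0,0,-1],[0,0,0,-0.07,0,0,-1]]'
python3 st.py -12.5
python3 - <<'E'
from tgt import *
p=wcam(); save(p,'w20.png')
a=cv2.imread('pics/w20.png')[110:360,180:390]; cv2.imwrite('pics/w20c.png',cv2.resize(a,None,fx=2.4,fy=2.4,interpolation=cv2.INTER_CUBIC))
s=bot.camera('scene'); a=cv2.cvtColor(s['frame'],cv2.COLOR_RGB2BGR)[110:240,250:400]; cv2.imwrite('pics/s20c.png',cv2.resize(a,None,fx=4,fy=4,interpolation=cv2.INTER_CUBIC))
M,A=magframe(M0,YAW)
for h in (.001,-.001,-.003): print(h,proj(p,M+A[:,2]*h))
E
```

```text
time: 30.15
ee_pos: [0.5717, 0.2197, 0.1068]
tcp_rot: [180.0, 60.0, -174.0]
wrist_force: [3.8, -3.1, 6.3]
opening: 0.0594
F mag [0.1 3.4 7.2] [-0.72 -0.48  0.43] 0.0594
[ 1.000e-02  1.200e-01 -1.153e+01] (array([-0.01,  0.02, -0.03]), array([0.001 , 0.0001, 0.    ]))
time: 30.78
ee_pos: [0.5715, 0.2202, 0.1063]
tcp_rot: [179.9, 60.0, -174.0]
wrist_force: [1.2, 0.3, 0.3]
opening: 0.0854
time: 31.28
ee_pos: [0.6069, 0.2239, 0.1669]
tcp_rot: [179.9, 60.0, -174.1]
wrist_force: [0.7, 0.8, -0.4]
opening: 0.0856
F mag [-0.8 -0.7  0.1] [ 0.02 -0.4  -0.04] 0.0856
[-0.59 -0.33 58.21] (array([ 0.01,  0.04, -0.08]), array([ 0.0707, -0.0004, -0.0006]))
0.001 (np.float64(281.04484476566796), np.float64(245.17054907121008))
-0.001 (np.float64(281.03173045993816), np.float64(243.8263303358965))
-0.003 (np.float64(281.018856987768), np.float64(242.50679708447097))
```

View pics/w20c.png

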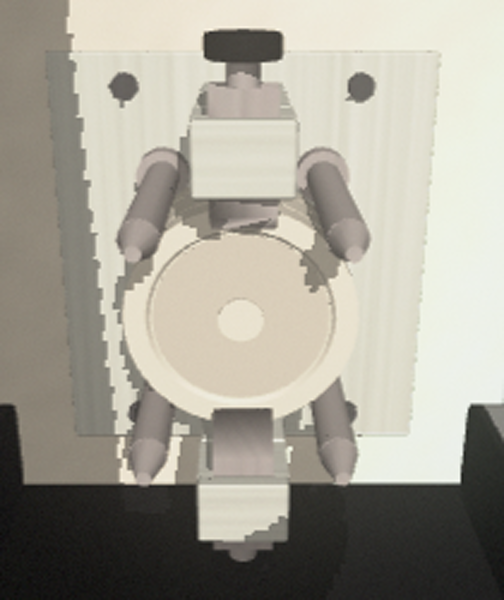

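View pics/s20c.png

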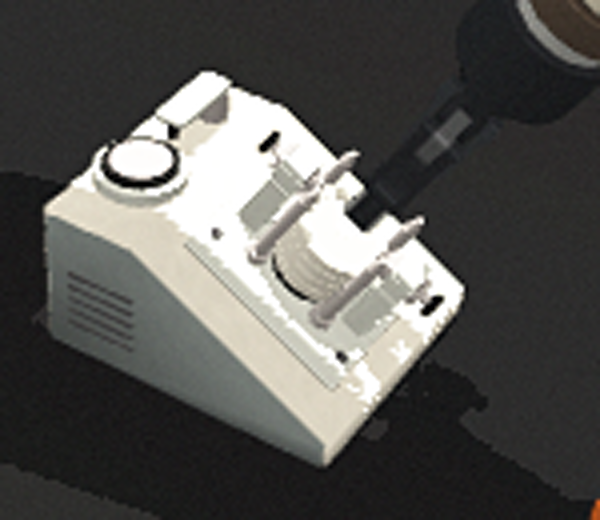

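Both noses lie over the rim of the second cassette, the rear at (281,200) and the front at (281,285), and the boss is at the same depth as it was for the first. I'll take one oblique look at the stack before handing in.

```bash
python3 -m handwheel '[[0,0,6,-0.03,-0.04,0,-1],[0,0,14,-0.04,-0.09,0,-1],[0,0,22,-0.04,-0.13,0,-1],[0,0,30,-0.04,-0.16,0,-1],[0,0,36,-0.03,-0.19,0,-1],[0,0,36,-0.03,-0.19,0,-1],[0,0,36,-0.03,-0.19,0,-1]]'
python3 - <<'E'
from tgt import *
o=bot.get_obs();print(np.round(o['q'],1),o['ee_pos'],o['time'])
p=wcam(o); save(p,'w21.png')
M,A=magframe(M0,YAW);print(proj(p,M))
E
```

```text
time: 32.25
ee_pos: [0.6324, 0.0398, 0.1857]
tcp_rot: [134.0, 45.0, 129.9]
wrist_force: [0.3, 0.5, 0.7]
opening: 0.0851
[ -7.9  52.   55.9 130.4  28.4 -13.3] [0.63242039 0.03979511 0.18574881] 32.25
(np.float64(388.0308097297201), np.float64(197.04754297058562))
```

View pics/w21.png

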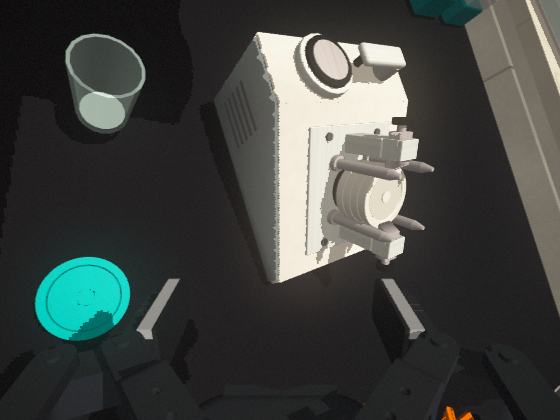

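```bash
python3 - <<'E'
import cv2
a=cv2.imread('pics/w21.png')[115:275,300:440]; cv2.imwrite('pics/w21c.png',cv2.resize(a,None,fx=3.7,fy=3.7,interpolation=cv2.INTER_CUBIC))
E
```

```text
(no output)
```

View pics/w21c.png

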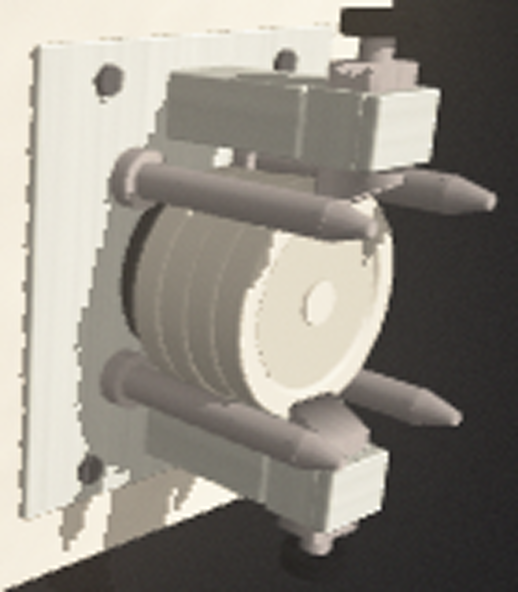

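The oblique view shows two cassettes stacked flat and parallel on the follower, with both latch noses over the upper rim. The gripper is clear, so I'm handing in.

```bash
python3 -c "
from workcell import bot
print(bot.job_done())"
```

```text
the job is handed in; nothing more can be done
None
```

I loaded both white cassettes into the magazine one after the other, same face up, and handed the job in at about 32 s; the hand-in reports no verdict.

**What I did:** I gripped each cassette by its rim and slid it down between the posts. I then pressed it until the push force dropped as the latches snapped: from about 9 to 7.5 N for the first and from 13 to about 11 N for the second. The force never jumped, so the follower does not seem to have reached its bottom stop.

**Last checks:**
- **Latches and stack:** after release, the wrist pictures showed both latch noses out over the rim each time. The final side view showed the two cassettes lying flat and parallel on the follower.
- **Top face height:** the upper face sat about 1.5 mm below mouth level by my estimate. That is just past the stated 1 mm, but within the calibration error of about 2 mm.
- **Gripper and other items:** the gripper was clear of everything at hand-in, with the wrist force near zero. I did not touch the jar, bottle or beaker.

**What disagreed:**
- While I pressed the second cassette there was a side force of about 2.5 N, possibly a fingertip rubbing the first cassette. It was gone once I let go.
- I had no direct reading of the follower or latch positions, so the latching is judged from force and pictures only.

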